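Pull the fume filter for inspection

TASK

Clear the red marker off the blue cover flap of the fume extractor and stand it in a free hole of the dark wooden marker block. Then lift the flap until it stands open, draw the filter plate up out of its slot by its orange tab, and finish holding it in the gripper, still and upright, above the middle of the white inspection tray and well clear of it, with the flap left open. Do not let go of the plate, and leave the other things on the desk alone.

Things in the scene. Friction and masses are not known exactly. Their poses are not given: they have to be found in the camera images.
- extractor: Fume extractor, fixed: low white box. Origin: centre of the filter well's underside, on the table. Well 180 x 180 mm, walls 5 mm, rim 110 mm high, covered by the blue flap; a closed fan housing as high goes on from own x = 90 to 170 mm. Inside, a black deck at height 60 mm has a slot 115 mm along own x, 12 mm along own y, centred at own (0, -10) mm, for the filter plate; else the well is empty.
- flap (a joint): Angle of the blue cover flap (178 x 176 x 6 mm, 160 g): 0 shut (start), about 1.57 upright, stop at 1.9 rad. Hinged along the extractor's +y rim, so it opens upward and over to own +y. The hinge is stiff (0.2 N m friction): the flap stays at any angle where it is left.
- flap_hinge (a point): Middle of the flap's hinge line, which runs along the extractor's own x axis at height 110.5 mm; in the extractor's frame at (0, 88, 110.5) mm. Its frame turns with the flap.
- flap_knob (a point): Centre of the flap's black finger disc, 26 mm diameter, 12 mm thick, flat faces looking along the extractor's +x and -x, on a 12 x 12 mm stem, 30 mm above the flap's upper face. Flap shut: 150 mm from the hinge line towards own -y and 36 mm above it (height 146.5 mm). Gripped on its flat faces it can turn between the fingers as the flap swings.
- filter: Filter plate, about 140 g, upright and loose in its slot under the flap, 2 mm play either side: grey frame with cream face, 110 (own x) x 8 (own y) x 50 mm high; on top in the middle an orange tab 30 (own x) x 10 (own y) mm, from 50 to 92 mm above the origin. Origin: centre of its lower edge, own z up; at the start 12 mm above the table, axes as the extractor's.
- marker: Red and white fat marker, round, 22 mm diameter, 125 mm long, about 35 g, standing on its flat red cap on top of the shut flap (height 116.5 mm). Origin: centre of its lower end; own z along it, up.
- holder: Dark wooden marker block, fixed: 50 mm (own x) x 150 mm (own y) x 65 mm high, three round holes along own y, 50 mm apart, 25 mm diameter (2 mm chamfer), 55 mm deep (floor 10 mm above the table). Origin: centre of its underside.
- holder_hole0 (a point): Centre of the mouth of the free end hole (own y = -50 mm), at height 65 mm.
- holder_hole1 (a point): Centre of the mouth of the free middle hole, at height 65 mm.
- spare_marker: Green and white marker of the same size, standing in the third hole (block's own y = +50 mm). Leave it. Origin: centre of its lower end.
- tray: White inspection tray, fixed, 140 x 140 mm, 12 mm high. Origin: centre of its underside, on the table.
- gourd: Dried bottle gourd standing upright, 92 mm wide, 168 mm high; origin at its underside. Leave it.
- small_gourd: Smaller brown gourd, 64 mm wide, 118 mm high; origin at its underside. Leave it.
- eraser: Grey eraser, 42 x 22 x 14 mm; origin at its underside. Leave it.
- pencil: White mechanical pencil lying on the table, 146 mm long, 9 mm thick; origin at its underside. Leave it.
- varnish: Amber varnish jar, 56 mm wide, 75 mm high; origin at its underside. Leave it.

How it is judged:
By the outcome, as a careful person would: the job done as asked, in the order asked, and still so for the second after the job is handed in, while the arm keeps its last pose, push and grip.
It also fails if it takes over 72 s, if anything falls off the work surface, if the arm or the gripper's body presses on something with over 40 N, if the wrist force passes 120 N, or if a joint passes its speed limit or range.

ROBOT

A 7-joint arm with a two-finger parallel gripper is mounted at the origin on the work surface. World frame = base frame: x ahead of the robot, y to its left, z up, the work surface at z = 0. Lengths are in mm, angles in rad, forces in N, time in s.
With the tool pointing down it reaches from about 400 to 875 mm from the base axis. Payload 4.4 kg.
Tool frame: the origin (TCP) lies at the very end of the fingers, on their centre line; the grasp point (between the pads) lies 19 mm behind it; y points along the fingers, x is the direction in which the jaws open and shut, and the axes are right-handed (so a half turn about y gives the same grasp; the last joint's range is limited). The gripper opens to 85 mm and grips with 20 to 120 N. Pads are 22 mm wide; open, the fingers measure 114 mm over their backs; the gripper's body (76 mm by 85 mm) begins 54 mm behind the grasp point. The pads swing forward as they close: fully open they stand 13 mm farther back than shut.
Start: joints at [1.068, 0.628, 0.038, 1.517, -0.027, 0.996, -0.02], TCP at [275.007, -588.973, 191.913] pointing down, gripper open.
Joint ranges: [-3.06, 3.06], [-0.37, 2.12], [-1.25, 1.32], [0.18, 2.47], [-1.1, 4.24], [0.23, 1.98], [-2.94, 2.94]. Speed limits (rad/s): [2.57, 2.57, 3.14, 3.14, 3.14, 3.14, 3.14].

INTERFACE

Orientations are given as [roll, pitch, yaw] about the fixed x, y, z axes, in that order (R = Rz(yaw) Ry(pitch) Rx(roll)).
In Python, from cell import ctrl, get_image, nets gives the robot as it stands. The module is installed in compiled form; this text tells all that it offers.
- The arm moves only by the tool step_arm, never from a script. Its argument "moves" is text: rows parted by semicolons, each of 7 numbers parted by spaces: the shift along the tool's x, y, z normalised to -1 to 1, where 1 is 0.05 m, then the turn, a rotation vector about the tool's x, y, z normalised to -1 to 1, where 1 is 0.12 rad, then the opening, from 0 (shut) to 1 (fully open). A call has 1 to 20 rows; each row shifts and turns the commanded pose from where the row before left it, along the tool's axes as they then stand; what a row does not reach is not made up. A row lasts 1/10 s, in which the tool goes at most 50 mm and 8.59 degrees, less where a joint would pass 70% of its speed; a pose out of reach is approached as far as the arm can. A call with a number of a shift or a turn outside -1 to 1 is refused whole. A call with a gripper value outside its range is refused whole. The fingers move at their own pace and stop on an object; the grip force is fixed at half the most. Time passes only in rows, so rows that do not move let the fingers close. It gives the time, the measured TCP pose, the force and the opening at its end, in the units of the state.
- ctrl.read_state(): the state, without advancing time (a new reading comes with each control period).
- get_image(name): name is "side" or "top"; returns a dict with "color" (480x640x3 uint8, blue, green, red), "vertical_fov" (degrees; the focal length in pixels is half the picture's height over the tangent of half this angle, whatever the lens; pixels are square), "cx", "cy" (the principal point, pixels), "R" (3x3) and "t" (3): a world point X has camera coordinates R X + t. Camera axes: x right, y down, z forward; pixel columns grow to the right and rows downward; lengths in mm; the calibration is good to about 2 mm. A picture is of the moment at which its call begins. There is no depth.
- ctrl.finish_job(): hands the job in, once; it reports no verdict.
Trained networks look in a picture, given as the dict that the camera call returned (one of the last four; its "shot" number tells which), for a name from the list of things; names that differ only in an ending like _2 or _b are one class to them, and where a whole thing is asked for, a point or a joint stands for the part that bears it (a point fixed in the world has none). Each returns a list of dicts, best first, with "conf" (0 to 1); they miss things now and then, are a little off and sometimes report something else, mostly with a low value. They report only what shows in the picture. A call takes as long as a camera call.
- nets.find_in(picture, target): "position" ([x, y, z] in mm, in world coordinates, good to about 4 mm: the middle of the surface that is visible of it).
- nets.cut_out(picture, target): "pixels" (480x640 bool, what is visible of it).
- nets.place_of(picture, target): "position" ([x, y, z] in mm, in world coordinates, good to about 4 mm: a listed point, or the origin of a listed thing).
The state is a dict: "clock": time; "qpos": joint angles; "qd": joint speeds; "tau": joint torques, N m; "eef_pos": TCP position; "tool_rot": TCP orientation; "force": force on the tool from outside, world axes, zero at the start; "torque": the same for the moment, N m; "width": finger opening in mm.
Only numpy, scipy, OpenCV 4.12 (cv2) and the standard library are available. Lean on these libraries where they do the work, as an engineer would, in place of code of your own. Each camera call takes 0.05 s, during which the arm holds its last target.

## Working session

There is one attempt and no reset: what is moved stays moved. The work goes in short steps, Python scripts to look and compute and a tool call to move; the robot and the scene stay as the last step left them, time stands still between calls to the robot, and variables do not carry over. Pictures are saved under pics/ and viewed, and the job is handed in when it is done.

Besides the shell and the picture viewer there is one more tool, called after "Call:" in YAML: its name, and indented under it one key for each argument. step_arm: Moves the arm, as the interface text tells. Scaled input: -1 to 1 covers 0.05 m each way for a shift and 0.12 rad each way for a turn. Its arguments: {"type":"object","properties":{"moves":{"type":"string"}},"required":["moves"]}

```bash
mkdir -p pics; ls; cat > h.py <<'E'
import numpy as np, cv2
from cell import ctrl, get_image, nets
from scipy.spatial.transform import Rotation as Ro
def proj(p,X):
    f=240/np.tan(np.radians(p["vertical_fov"])/2)
    c=np.array(p["R"])@np.array(X,float)+np.array(p["t"])
    return np.array([f*c[0]/c[2]+p["cx"],f*c[1]/c[2]+p["cy"]])
def ray(p,u,v,z):
    f=240/np.tan(np.radians(p["vertical_fov"])/2)
    R=np.array(p["R"]);t=np.array(p["t"])
    C=-R.T@t; d=R.T@np.array([(u-p["cx"])/f,(v-p["cy"])/f,1])
    return C+d*(z-C[2])/d[2]
E
python3 - <<'E'
from h import *
s=ctrl.read_state(); print(s)
for n in ("side","top"):
    p=get_image(n); cv2.imwrite(f"pics/{n}0.png",p["color"]); print(n,p["vertical_fov"],p["cx"],p["cy"],(-np.array(p["R"]).T@np.array(p["t"])).round())
    for o in "extractor flap_hinge flap_knob filter marker holder holder_hole0 holder_hole1 spare_marker tray gourd small_gourd eraser pencil varnish".split():
        r=nets.place_of(p,o)
        print(o,[(np.round(q["position"],0).tolist(),round(q["conf"],2)) for q in r[:2]])
E
```

```text
pics
{'clock': 0.0, 'qpos': array([ 1.06819524,  0.62935814,  0.03840701,  1.51838505, -0.02699165,
        0.99630805, -0.02000605]), 'qd': array([ 3.51710193e-04,  1.97554022e-04,  1.20604227e-03, -2.18523512e-03,
       -9.19323999e-06,  9.87845168e-04, -1.57297171e-03]), 'tau': array([-7.26843555e-04, -5.63405192e+01,  1.22564860e+00, -1.93451482e+01,
        1.09168596e-02,  1.03653042e-02,  1.48466148e-05]), 'eef_pos': array([ 274.71642153, -588.30264029,  190.97530027]), 'tool_rot': array([-1.57080954,  0.00194159, -1.13396888]), 'force': array([ 0.0037141 , -1.09659656, -0.87330086]), 'torque': array([ 0.04877249, -0.0484541 ,  0.02659741]), 'width': 85.34531574780532}
side 44.535981351183494 320.0966225320718 246.09547685718286 [ 271. 1280. 1025.]
extractor []
flap_hinge [([561.0, 225.0, 112.0], 0.74), ([570.0, 135.0, 1.0], 0.49)]
flap_knob [([582.0, 74.0, 150.0], 0.93)]
filter [([583.0, 157.0, 116.0], 0.29)]
marker [([583.0, 157.0, 119.0], 0.91), ([426.0, -222.0, -3.0], 0.22)]
holder [([583.0, -282.0, -2.0], 0.9)]
holder_hole0 [([594.0, -332.0, 65.0], 0.91), ([583.0, -281.0
[... 508 characters left out ...]
p_knob [([580.0, 73.0, 147.0], 0.89)]
filter [([538.0, 571.0, -2.0], 0.57)]
marker [([581.0, 166.0, 116.0], 0.66), ([582.0, 76.0, 151.0], 0.6)]
holder [([582.0, -283.0, 3.0], 0.97), ([584.0, 166.0, 118.0], 0.25)]
holder_hole0 [([596.0, -339.0, 63.0], 0.88), ([578.0, -282.0, 64.0], 0.74)]
holder_hole1 [([596.0, -339.0, 63.0], 0.88), ([578.0, -282.0, 64.0], 0.74)]
spare_marker [([570.0, -232.0, 7.0], 0.45)]
tray [([416.0, -222.0, 2.0], 0.74)]
gourd [([760.0, -243.0, 4.0], 0.81), ([561.0, 224.0, 110.0], 0.28)]
small_gourd [([537.0, 571.0, -2.0], 0.97)]
eraser [([264.0, 379.0, -2.0], 0.5)]
pencil [([569.0, -230.0, 5.0], 0.65), ([583.0, -514.0, -1.0], 0.46)]
varnish [([418.0, -529.0, 3.0], 0.79)]
```

View pics/side0.png

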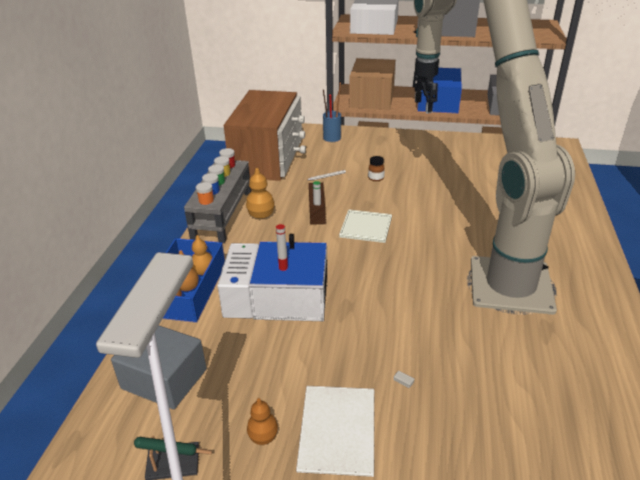

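View pics/top0.png

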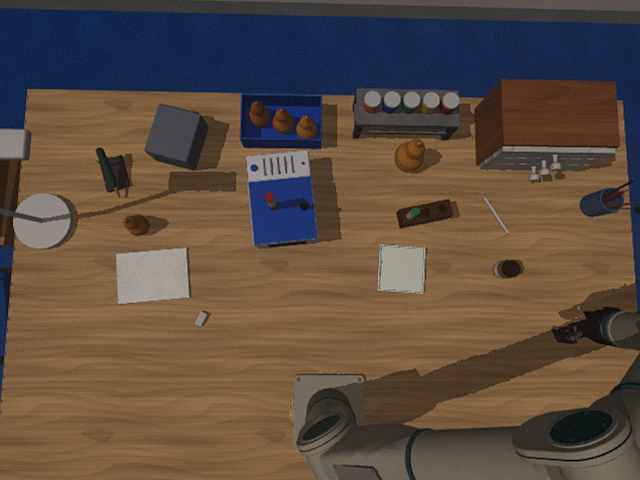

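The side view shows the marker at (282,247), the knob at (292,241), the block at (317,203) and the tray at (366,226). The top view shows the blue flap around (282,210), the knob at (305,206), the block at (425,213) and the tray at (402,268). Next I refine the poses by fitting outlines in both views.

```bash
cat > fit.py <<'E'
from h import *
from scipy.optimize import minimize
P={n:get_image(n) for n in("side","top")}
def hull(p,x,y,yaw,b,sc=8):
    c,s=np.cos(yaw),np.sin(yaw); pts=[]
    for X in b[0]:
        for Y in b[1]:
            for Z in b[2]: pts.append(proj(p,[x+c*X-s*Y,y+s*X+c*Y,Z]))
    h=cv2.convexHull(np.array(pts,np.float32))
    m=np.zeros((480,640),np.uint8); cv2.fillConvexPoly(m,np.round(h*256).astype(np.int32),1,cv2.LINE_8,8); 
    return m>0
def softhull(p,x,y,yaw,b,roi):
    u0,v0,u1,v1=roi;k=6
    c,s=np.cos(yaw),np.sin(yaw)
    pts=np.array([proj(p,[x+c*X-s*Y,y+s*X+c*Y,Z]) for X in b[0] for Y in b[1] for Z in b[2]])
    pts=((pts-[u0,v0]+0.5)*k-0.5).astype(np.float32)
    h=cv2.convexHull(pts); m=np.zeros(((v1-v0)*k,(u1-u0)*k),np.float32)
    cv2.fillConvexPoly(m,np.round(h*256).astype(np.int32),1.0,cv2.LINE_8,8)
    return cv2.resize(m,(u1-u0,v1-v0),interpolation=cv2.INTER_AREA)
def fit(masks,b,x0,cams=("side","top"),name=""):
    rois={}
    for n in cams:
        vs,us=np.where(masks[n]); rois[n]=(max(us.min()-12,0),max(vs.min()-12,0),us.max()+12,vs.max()+12)
    def cost(q):
        t=0
        for n in cams:
            r=rois[n]; m=softhull(P[n],q[0],q[1],q[2]/100,b,r); t+=np.abs(m-masks[n][r[1]:r[3],r[0]:r[2]]).sum()/masks[n].sum()
        return t
    best=minimize(cost,x0,method="Nelder-Mead",options=dict(initial_simplex=np.array([x0,[x0[0]+6,x0[1],x0[2]],[x0[0],x0[1]+6,x0[2]],[x0[0],x0[1],x0[2]+8]])))
    print(name,cams,best.x.round(2),round(best.fun,3)); return best.x
E
cat > a.py <<'E'
from fit import *
def big(m):
    m=cv2.morphologyEx(m.astype(np.uint8),cv2.MORPH_CLOSE,np.ones((9,9)));n,l,s,_=cv2.connectedComponentsWithStats(m);return l==1+np.argmax(s[1:,4])
bl={}
for n,p in P.items():
    hsv=cv2.cvtColor(p["color"],cv2.COLOR_BGR2HSV); q=proj(p,[573,150,116]).astype(int)
    m=(abs(hsv[...,0].astype(int)-113)<12)&(hsv[...,1]>150)&(hsv[...,2]>60)
    roi=np.zeros(m.shape,bool); roi[q[1]-60:q[1]+60,q[0]-(50 if n=="side" else 45):q[0]+60]=1
    if n=="top": roi[:q[1]-40]=0
    bl[n]=big(m&roi); print(n,bl[n].sum())
fb=[(-89,89),(-88,88),(116.5,116.5)]
for c in (("side",),("top",),("side","top")): fit(bl,fb,[573,137,11.8],c,"flap")
for o,b,x0 in (("holder",[(-25,25),(-75,75),(0,65)],[583,-283,20]),("tray",[(-70,70),(-70,70),(0,12)],[420,-221,5])):
    M={}
    for n in P:
        r=nets.cut_out(P[n],o); M[n]=np.array(r[0]["pixels"]); print(o,n,r[0]["conf"],M[n].sum())
    for c in (("side",),("top",),("side","top")): fit(M,b,x0,c,o)
for n,p in P.items():
    p2=p["color"].copy()
    for o in("marker","flap_knob","holder_hole0"):
        r=nets.cut_out(p,o)
        if r:
            vs,us=np.where(r[0]["pixels"]);print(n,o,round(r[0]["conf"],2),us.mean().round(1),vs.mean().round(1),us.min(),us.max(),vs.min(),vs.max())
    q=proj(p,[575,120,120]).astype(int);z=cv2.resize(p2[q[1]-60:q[1]+60,q[0]-75:q[0]+75],None,fx=5,fy=5,interpolation=cv2.INTER_CUBIC);cv2.imwrite(f"pics/z_{n}.png",z);print(q-[75,60])
E
python3 a.py
```

```text
side 2539
top 3801
flap ('side',) [573.35 136.17  11.09] 0.179
flap ('top',) [572.83 136.26  12.4 ] 0.04
flap ('side', 'top') [573.15 136.12  11.23] 0.219
holder side 0.82 530
holder top 0.73 875
holder ('side',) [ 579.97 -281.7    20.63] 0.341
holder ('top',) [ 579.59 -282.57   22.14] 0.206
holder ('side', 'top') [ 580.22 -282.09   21.29] 0.556
tray side 0.74 1332
tray top 0.59 2230
tray ('side',) [ 412.68 -215.81   -6.11] 0.037
tray ('top',) [ 414.83 -219.     -6.66] 0.036
tray ('side', 'top') [ 413.62 -217.96   -6.6 ] 0.095
side marker 0.74 281.8 247.0 276 287 225 269
side flap_knob 0.78 290.4 264.0 251 326 234 286
side holder_hole0 0.69 317.1 207.1 309 325 184 224
[214 196]
top flap_knob 0.62 282.4 210.6 248 316 178 244
top holder_hole0 0.82 425.3 213.8 397 451 200 227
[213 148]
```

View pics/z_side.png

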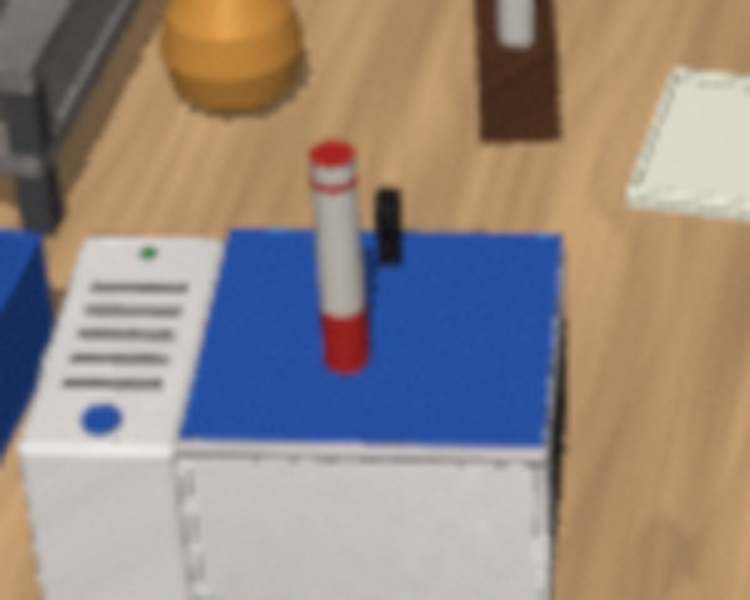

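View pics/z_top.png

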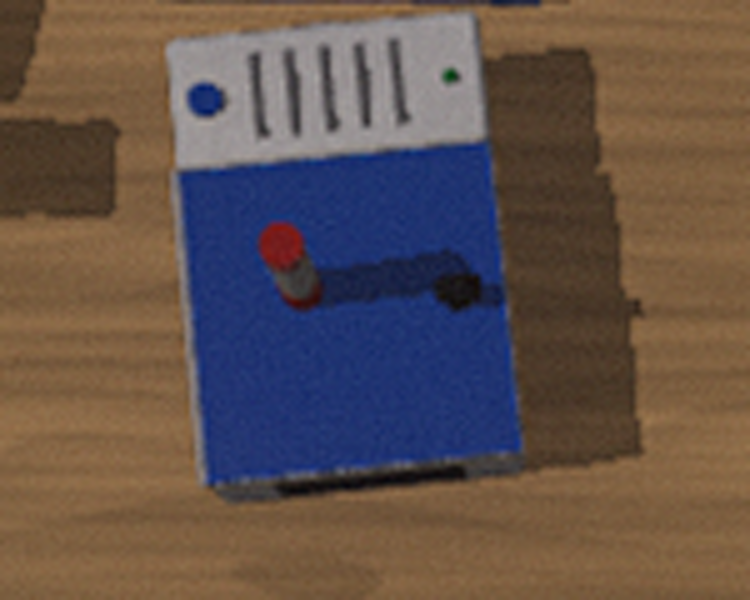

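```bash
cat > b.py <<'E'
from fit import *
def cyl(p,x,y,z0,z1,r=11):
    return np.array([proj(p,[x+r*np.cos(a),y+r*np.sin(a),z]) for a in np.linspace(0,6.28,24) for z in(z0,z1)])
ms={}
for n in P:
    r=nets.cut_out(P[n],"marker"); print(n,[(round(q["conf"],2),q["pixels"].sum()) for q in r]); 
    if r: ms[n]=r[0]["pixels"]
for x,y in ((582,157),(582,161),(582,166)):
  for n,p in P.items():
    u=cyl(p,x,y,116.5,241.5); print(n,x,y,u.min(0).round(1),u.max(0).round(1),proj(p,[x,y,116.5]).round(1),proj(p,[x,y,241.5]).round(1))
p=P["top"]
im=p["color"].copy(); b=im[190:215,255:285].astype(int); print(proj(p,[582,161,241]))
# hole visibility
for n,p in P.items():
    q=proj(p,[582,-282,65]).astype(int);z=cv2.resize(p["color"][q[1]-30:q[1]+30,q[0]-40:q[0]+40],None,fx=9,fy=9,interpolation=cv2.INTER_CUBIC)
    for dy in(-50,0,50):
        u=(proj(p,[580.2-np.sin(.213)*dy,-282.1+np.cos(.213)*dy,65])-(q-[40,30])+.5)*9;cv2.circle(z,tuple(int(v) for v in u),3,(255,255,0),-1)
    cv2.imwrite(f"pics/h_{n}.png",z)
E
python3 b.py
```

```text
side []
top [(0.54, np.int64(113))]
side 582 157 [276.3 222.5] [288.3 269. ] [284.  266.3] [280.9 225.1]
top 582 157 [266.6 192.5] [279.1 210. ] [275.2 206.2] [270.9 196.8]
side 582 161 [275.9 223.4] [288.  269.9] [283.6 267.2] [280.5 226. ]
top 582 161 [265.  192.5] [277.7 210. ] [273.7 206.2] [269.4 196.8]
side 582 166 [275.4 224.6] [287.5 271.2] [283.2 268.4] [280.1 227.2]
top 582 166 [263.  192.5] [275.9 210. ] [272.  206.2] [267.4 196.8]
[269.37271725 196.8518573 ]
```

View holder.

```bash
python3 -c "
import cv2,numpy as np
a=cv2.imread('pics/h_side.png');b=cv2.imread('pics/h_top.png');cv2.imwrite('pics/h2.png',cv2.resize(np.vstack([a,b]),None,fx=.55,fy=.55))"
```

```text
(no output)
```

View pics/h2.png

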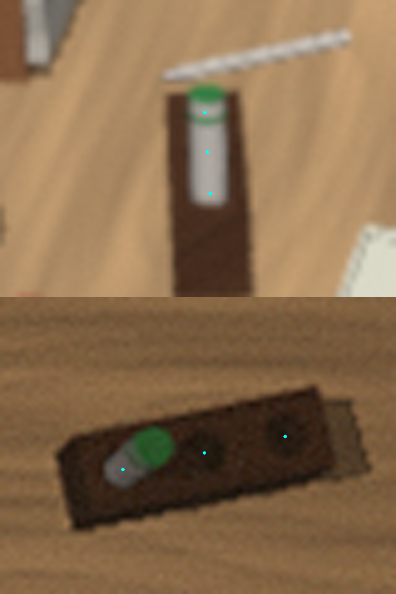

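```bash
cat > c.py <<'E'
from fit import *
M={};
import fit
for n,p in P.items():
    q=proj(p,[582,-282,65]).astype(int); hsv=cv2.cvtColor(p["color"],cv2.COLOR_BGR2HSV).astype(int); v=hsv[...,2]
    roi=np.zeros(v.shape,bool); roi[q[1]-26:q[1]+26,q[0]-36:q[0]+36]=1
    sat=hsv[...,1]
    grn=(sat<60)|((hsv[...,0]>35)&(hsv[...,0]<85)&(sat>60))
    m=(v<(95 if n=="side" else 75))&roi
    wt=1-cv2.dilate((grn&roi).astype(np.uint8),np.ones((3,3)))*1.0
    if n=="top": print(v[q[1]-16:q[1]+18:3,q[0]-34:q[0]+36:3])
    k,l,s,_=cv2.connectedComponentsWithStats(m.astype(np.uint8)); m=l==1+np.argmax(s[1:,4]); M[n]=(m,wt); print(n,m.sum())
    cv2.imwrite(f"pics/m_{n}.png",cv2.resize((m*120+wt*100)[q[1]-30:q[1]+30,q[0]-40:q[0]+40].astype(np.uint8),None,fx=6,fy=6))
b=[(-25,25),(-75,75),(0,65)]
for cams in (("side",),("top",),("side","top")):
    def cost(x):
        t=0
        for n in cams:
            q=proj(P[n],[582,-282,65]).astype(int);r=(q[0]-40,q[1]-34,q[0]+40,q[1]+34)
            m=softhull(P[n],x[0],x[1],x[2]/100,b,r);sl=np.s_[r[1]:r[3],r[0]:r[2]]
            t+=(np.abs(m-M[n][0][sl])*M[n][1][sl]).sum()
        return t
    for s in(5,-5):
        x0=np.array([580,-282,21.]);o=minimize(cost,x0,method="Nelder-Mead",options=dict(initial_simplex=np.vstack([x0,x0+np.eye(3)*s])));x=o.x;w=x[2]/100
        print(cams,x.round(1),round(o.fun),"h0",(x[0]+50*np.sin(w)).round(1),(x[1]-50*np.cos(w)).round(1))
E
python3 c.py; python3 -c "
import cv2,numpy as np
cv2.imwrite('pics/m2.png',np.hstack([cv2.imread('pics/m_side.png'),cv2.imread('pics/m_top.png')])[:, :800])"
```

```text
side 370
[[134 131 127 130 123 126 121 120 120 122 125 129 121 119 121 119 120 117
  116 118 120 110 119 123]
 [138 134 137 139 140 136 140 140 145 143 142 138 139 141 142 144 137 139
  139 119 136 128 133 131]
 [138 135 138 137 133 141 140 138 138 131 128 130 130 131 114 106  63  47
   54  50 106 103 124 129]
 [129 128 129 130 134 137 134 122 132 119 107  75  47  54  58  56  54  41
   51  52  82  80 129 130]
 [117 125 124 127 117  98  68  51  63  49  57  51  52  53  54  54  37  36
   45  59  73  80  98 120]
 [119 119 118  41  50  56  55  84  81  89  44  38  32  54  56  53  44  32
   39  59  61  81  73 122]
 [139 136  27  46  45  42 100  79  83  86  41  36  37  49  58  55  56  47
   58  57  52  79  73 127]
 [126 126  63  43  53  83  92  85  41  38  42  43  41  54  50  51  51  50
   48  34  61  79  75 126]
 [129 130 100  43  53  53  65  47  55  51  49  51  51  44  40  31  38  50
   92 129 126 126 123 123]
 [117 119 126  41  53  53  48  51  50  49  31  40  51  99 122 136 135 125
  129 128 125 130 129 129]
 [128 132 135  40  35  34  33  42  99 123 128 129 118 121 122 122 119 121
  124 123 131 134 130 130]
 [123 123 120  98  99 129 133 135 134 134 135 133 130 134 133 129 129 127
  127 124 119 121 121 123]]
top 947
('side',) [ 587.4 -310.2   20.1] 68 h0 597.3 -359.2
('side',) [ 586.5 -310.4   19.7] 68 h0 596.3 -359.4
('top',) [ 581.  -284.9   21.3] 52 h0 591.6 -333.8
('top',) [ 581.1 -285.    21.4] 53 h0 591.7 -333.9
('side', 'top') [ 581.3 -285.5   21.1] 183 h0 591.8 -334.3
('side', 'top') [ 581.2 -285.5   20.9] 183 h0 591.6 -334.4
```

View pics/m2.png

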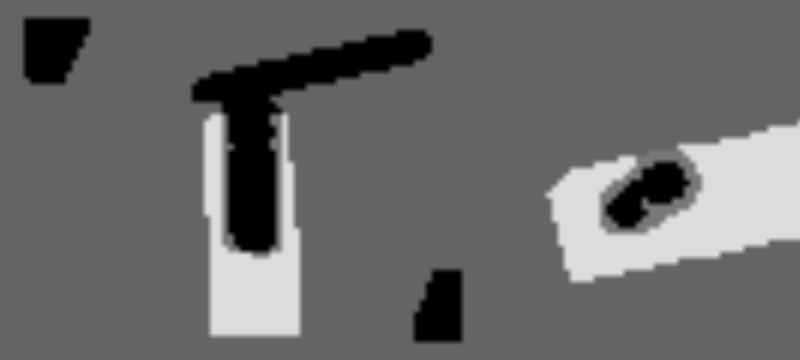

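```bash
sed -i 's/q\[1\]-26:q\[1\]+26/q[1]-26:q[1]+33/; s/else 75/else 66/; s/if n=="top": print.*//' c.py; python3 c.py
cat > st.py <<'E'
from h import *
# usage: target x y z yaw -> remaining tool-frame units
import sys
s=ctrl.read_state(); R=Ro.from_euler("xyz",s["tool_rot"]).as_matrix(); e=s["eef_pos"]
print("t",round(s["clock"],2),"pos",e.round(1),"rot",s["tool_rot"].round(4),"F",s["force"].round(1),"w",round(s["width"],1),"q",s["qpos"].round(2))
if len(sys.argv)>1:
    x,y,z,w=map(float,sys.argv[1:5])
    T=Ro.from_euler("xyz",[-np.pi/2,0,w]).as_matrix()
    d=np.array([x,y,z])-e
    print("turn units",(Ro.from_matrix(R.T@T).as_rotvec()/.12).round(3),"shift units cur frame",(R.T@d/50).round(3),"in target frame",(T.T@d/50).round(3))
E
python3 st.py 582 161 300 0.118
```

```text
side 430
top 900
('side',) [ 581.6 -288.1   20.3] 66 h0 591.7 -337.1
('side',) [ 581.6 -288.2   20.3] 66 h0 591.7 -337.2
('top',) [ 580.8 -284.6   21.4] 50 h0 591.4 -333.4
('top',) [ 580.9 -284.7   21.4] 50 h0 591.5 -333.5
('side', 'top') [ 581. -285.   21.] 121 h0 591.4 -333.9
('side', 'top') [ 581.1 -285.5   21. ] 122 h0 591.5 -334.4
t 2.6 pos [ 275.  -589.   191.9] rot [-1.5708  0.     -1.134 ] F [ 0.   0.5 -0.8] w 85.3 q [ 1.07  0.63  0.04  1.52 -0.03  1.   -0.02]
turn units [ -0.    -10.433   0.   ] shift units cur frame [-10.993  -2.161  11.909] in target frame [ 7.863 -2.162 14.172]
```

```bash
cat > plan.py <<'E'
from h import *
import sys
# plan.py x y z yaw n grip  -> n rows straight from present pose, smooth profile
x,y,z,w=map(float,sys.argv[1:5]); n=int(sys.argv[5]); g=sys.argv[6]
s=ctrl.read_state(); R=Ro.from_euler("xyz",s["tool_rot"]); e=s["eef_pos"]
print("t",round(s["clock"],2),"pos",e.round(1),"rot",s["tool_rot"].round(3),"F",s["force"].round(1),"w",round(s["width"],1),"q",s["qpos"].round(2))
T=Ro.from_euler("xyz",[-np.pi/2,0,w]); goal=np.array([x,y,z]); tot=(R.inv()*T).as_rotvec(); cur=e.copy(); C=R; rows=[]
a=np.linspace(0,1,n+1); a=np.where(n>3,(a*.4+.6*a*a*(3-2*a)),a)
for k in range(n):
    rem=a[k+1:][:1]; f=(a[k+1]-a[k])/(1-a[k])
    d=C.inv().apply((goal-cur)*f)/50; rv=(C.inv()*T).as_rotvec()*f/.12
    d=d.round(2); rv=rv.round(2); rows.append(" ".join("%g"%(v+0) for v in [*d,*rv])+" "+g)
    cur=cur+C.apply(d*50); C=C*Ro.from_rotvec(rv*.12)
print("; ".join(rows)); print("end",cur.round(1))
E
python3 plan.py 582 161 290 0.118 20 1
```

```text
t 2.6 pos [ 275.  -589.   191.9] rot [-1.571  0.    -1.134] F [ 0.   0.5 -0.8] w 85.3 q [ 1.07  0.63  0.04  1.52 -0.03  1.   -0.02]
-0.27 -0.05 0.29 0 -0.25 0 1; -0.34 -0.06 0.4 0 -0.34 0 1; -0.4 -0.08 0.5 0 -0.41 0 1; -0.44 -0.09 0.6 0 -0.48 0 1; -0.45 -0.1 0.7 0 -0.54 0 1; -0.44 -0.11 0.79 0 -0.58 0 1; -0.4 -0.12 0.87 0 -0.62 0 1; -0.35 -0.12 0.94 0 -0.65 0 1; -0.29 -0.13 1 0 -0.67 0 1; -0.21 -0.13 1.03 0 -0.68 0 1; -0.12 -0.13 1.04 0 -0.68 0 1; -0.04 -0.12 1.04 0 -0.67 0 1; 0.04 -0.12 1.01 0 -0.65 0 1; 0.12 -0.12 0.96 0 -0.62 0 1; 0.18 -0.11 0.89 0 -0.58 0 1; 0.22 -0.1 0.8 0 -0.53 0 1; 0.24 -0.09 0.71 0 -0.48 0 1; 0.24 -0.07 0.59 0 -0.41 0 1; 0.22 -0.06 0.48 0 -0.34 0 1; 0.18 -0.05 0.35 0 -0.25 0 1
end [581.9 161.  289.9]
```

Call:
step_arm:
  moves: "-0.27 -0.05 0.29 0 -0.25 0 1; -0.34 -0.06 0.4 0 -0.34 0 1; -0.4 -0.08 0.5 0 -0.41 0 1; -0.44 -0.09 0.6 0 -0.48 0 1; -0.45 -0.1 0.7 0 -0.54 0 1; -0.44 -0.11 0.79 0 -0.58 0 1; -0.4 -0.12 0.87 0 -0.62 0 1; -0.35 -0.12 0.9 0 -0.65 0 1; -0.29 -0.13 0.9 0 -0.67 0 1; -0.21 -0.13 0.9 0 -0.68 0 1; -0.12 -0.13 0.9 0 -0.68 0 1; -0.04 -0.12 0.9 0 -0.67 0 1; 0.04 -0.12 0.9 0 -0.65 0 1; 0.12 -0.12 0.9 0 -0.62 0 1; 0.18 -0.11 0.89 0 -0.58 0 1; 0.22 -0.1 0.8 0 -0.53 0 1; 0.24 -0.09 0.71 0 -0.48 0 1; 0.24 -0.07 0.59 0 -0.41 0 1; 0.22 -0.06 0.48 0 -0.34 0 1; 0.18 -0.05 0.35 0 -0.25 0 1"

```text
clock: 4.6
eef_pos: [565.3, 131.9, 290.2]
tool_rot: [-1.57, -0.001, 0.121]
force: [-0.8, 0.3, -0.6]
width: 85.1
```

```bash
python3 plan.py 582 161 290 0.118 3 1
```

```text
t 4.6 pos [565.3 131.9 290.2] rot [-1.57e+00 -1.00e-03  1.21e-01] F [-0.8  0.3 -0.6] w 85.1 q [-0.    0.46 -0.43  1.57  0.2   1.15 -0.35]
0.13 0 0.18 0 0.01 0 1; 0.14 0 0.18 0 0.01 0 1; 0.13 0 0.18 -0.01 0 0 1
end [582.  161.1 290.2]
```

Call:
step_arm:
  moves: "0.13 0 0.18 0 0 0 1; 0.14 0 0.18 0 0 0 1; 0.13 0 0.18 0 0 0 1; 0 0.2 0 0 0 0 1; 0 0 0 0 0 0 1"

```text
clock: 5.1
eef_pos: [580.6, 157.6, 278.1]
tool_rot: [-1.572, 0.003, 0.117]
force: [0.1, -0.9, -0.3]
width: 85.2
```

```bash
python3 - <<'E'
from h import *
p=get_image("side"); cv2.imwrite("pics/s1.png",cv2.resize(p["color"][120:290,180:400],None,fx=3.5,fy=3.5,interpolation=cv2.INTER_CUBIC))
E
python3 plan.py 582 161 182 0.118 5 1
```

```text
t 5.15 pos [580.8 157.4 278.7] rot [-1.572  0.003  0.117] F [ 0.2 -0.3  0.7] w 85.6 q [-0.05  0.5  -0.42  1.53  0.22  1.16 -0.39]
0.01 0.28 0.01 0 0 0 1; 0.01 0.44 0.02 0 0 -0.01 1; 0.01 0.5 0.02 0 0 -0.01 1; 0 0.44 0.01 0.01 -0.01 0 1; 0.01 0.27 0.01 0 0 0 1
end [582.2 161.  182.2]
```

View pics/s1.png

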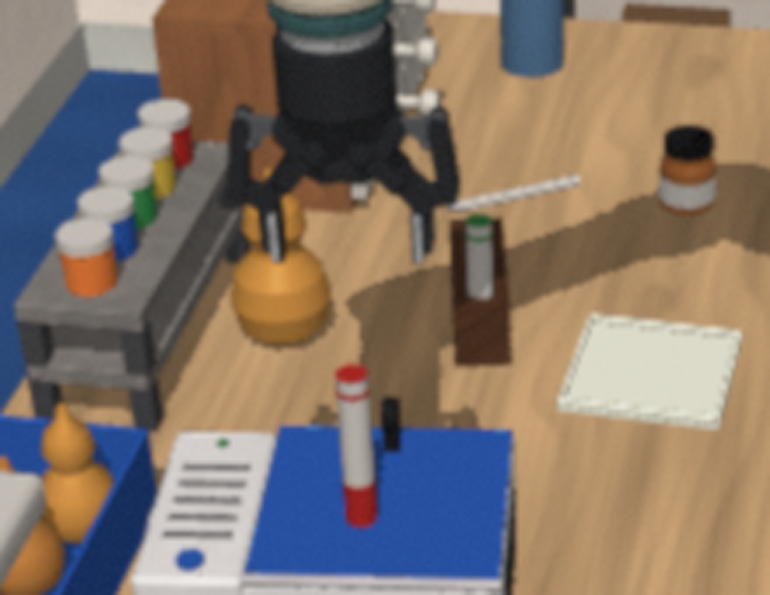

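The open gripper (fingertips about (275,255) and (420,255)) straddles the marker (top (352,372)), so I descend.

Call:
step_arm:
  moves: "0.02 0.25 0.06 0 0 0 1; 0 0.45 0 0 0 0 1; 0 0.45 0 0 0 0 1; 0 0.45 0 0 0 0 1; 0 0.3 0 0 0 0 1; 0 0 0 0 0 0 1; 0 0 0 0 0 0 1"

```text
clock: 5.85
eef_pos: [582.2, 161.7, 184.8]
tool_rot: [-1.571, 0.0, 0.117]
force: [0.1, 0.4, 0.7]
width: 85.7
```

```bash
python3 - <<'E'
from h import *
p=get_image("side"); cv2.imwrite("pics/s2.png",cv2.resize(p["color"][160:290,200:340],None,fx=4.5,fy=4.5,interpolation=cv2.INTER_CUBIC))
E
python3 plan.py 582 161 182 0.118 1 1
```

```text
t 5.9 pos [582.7 162.  185.5] rot [-1.57e+00 -1.00e-03  1.17e-01] F [ 0.2 -0.4 -0.2] w 85.2 q [-0.07  0.59 -0.39  1.65  0.27  0.95 -0.44]
-0.02 0.07 -0.02 0 -0.01 0.01 1
end [581.9 160.9 182. ]
```

View pics/s2.png

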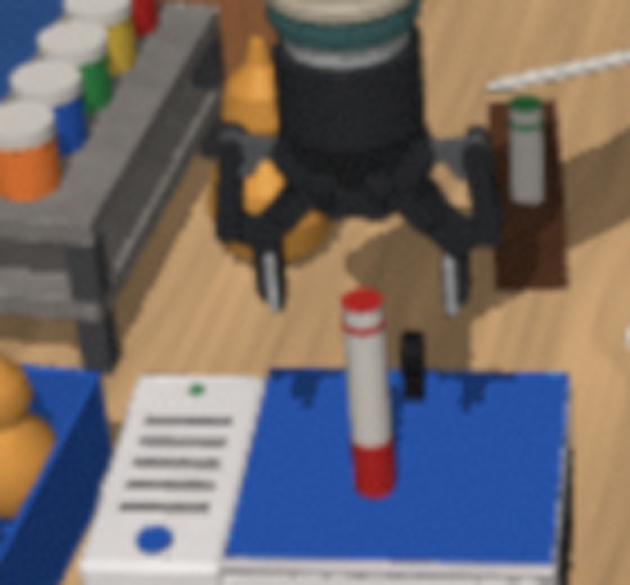

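```bash
python3 - <<'E'
from h import *
p=get_image("side")
for X in ([540,157,185],[624,167,185],[540,157,198],[624,167,198],[582,161,241]): print(X,proj(p,X).round(1),((proj(p,X)-[200,160])*4.5).round())
t=get_image("top")
print(proj(t,[582,161,241])); cv2.imwrite("pics/t2.png",cv2.resize(t["color"][120:270,200:360],None,fx=4.5,fy=4.5,interpolation=cv2.INTER_CUBIC))
print(ctrl.read_state()["eef_pos"])
E
```

```text
[540, 157, 185] [299.2 245.7] [446. 385.]
[624, 167, 185] [264.7 245.1] [291. 383.]
[540, 157, 198] [298.9 241.3] [445. 366.]
[624, 167, 198] [264.2 240.8] [289. 364.]
[582, 161, 241] [280.5 226.2] [362. 298.]
[269.37271725 196.8518573 ]
[582.99344457 162.11243592 186.00065853]
```

View pics/t2.png

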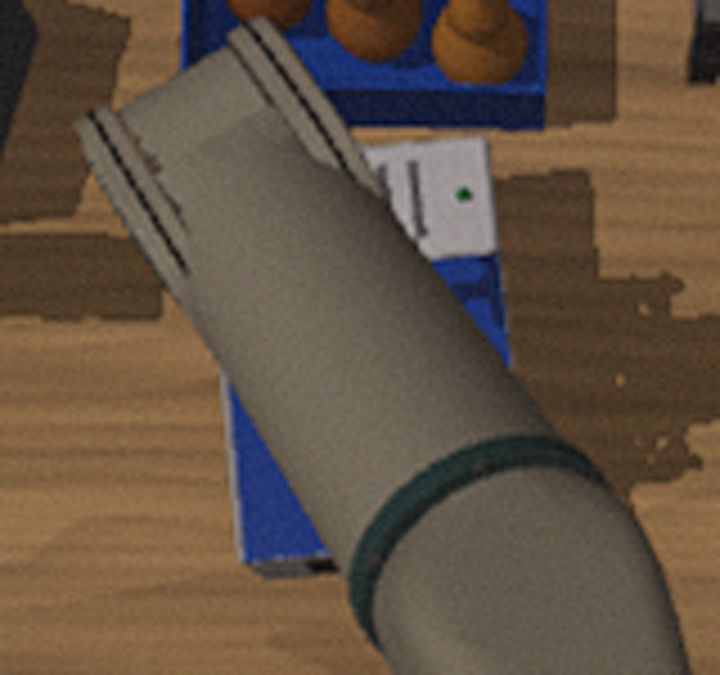

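```bash
python3 - <<'E'
from h import *
for n in("side","top"):
    p=get_image(n); im=cv2.imread(f"pics/{n}0.png")
    w=-1.134;c=np.array([275,-589,192.]);d=np.array([np.cos(w),np.sin(w),0])*42
    q=proj(p,c).astype(int); x0=max(q[0]-50,0);y0=max(q[1]-60,0);z=cv2.resize(im[y0:y0+110,x0:x0+110],None,fx=5,fy=5,interpolation=cv2.INTER_CUBIC)
    for dz in(0,13,60):
      for s in(-1,0,1):
        u=(proj(p,c+d*s+[0,0,dz])-[x0,y0]+.5)*5; cv2.circle(z,tuple(int(v) for v in u),3,(0,255,255) if dz==0 else (0,255,0) if dz==13 else (255,0,255),-1)
    cv2.imwrite(f"pics/g0_{n}.png",z)
E
```

```text
(no output)
```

View pics/g0_side.png

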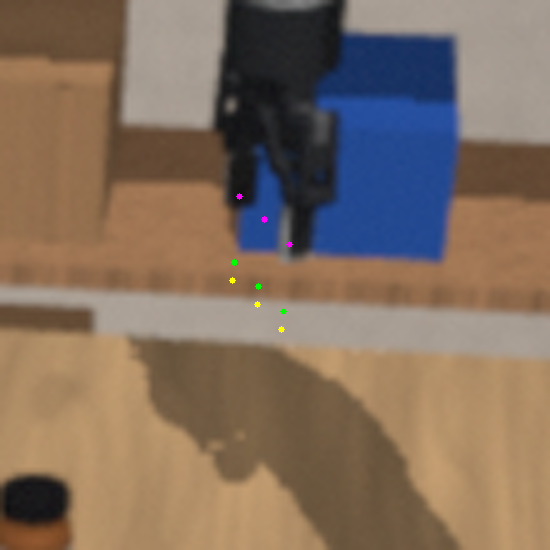

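View pics/g0_top.png

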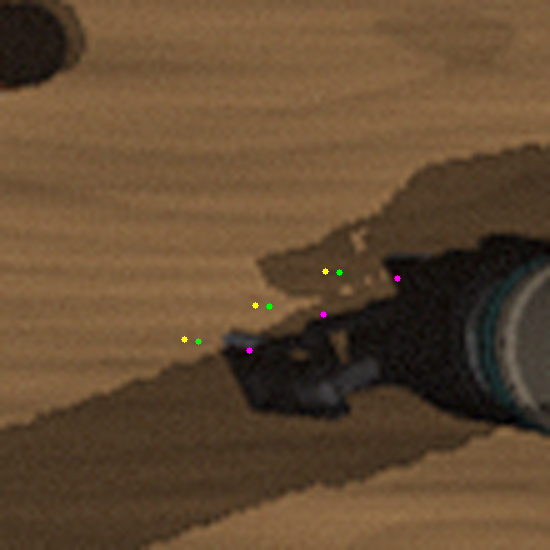

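```bash
python3 - <<'E'
from h import *
P={n:get_image(n) for n in("side","top")}
c=np.array([275,-589,192.])
off={n:np.array([max(int(v)-o,0) for v,o in zip(proj(P[n],c),(50,60))]) for n in P}
def tri(uv):
    A=[];b=[]
    for n,(u,v) in uv.items():
        p=P[n];f=240/np.tan(np.radians(p["vertical_fov"])/2);R=np.array(p["R"]);t=np.array(p["t"]);C=-R.T@t
        d=R.T@np.array([(u-p["cx"])/f,(v-p["cy"])/f,1]);d/=np.linalg.norm(d);M=np.eye(3)-np.outer(d,d);A.append(M);b.append(M@C)
    return np.linalg.solve(sum(A),sum(b)),[np.linalg.norm(M@np.linalg.solve(sum(A),sum(b))-bb).round(1) for M,bb in zip(A,b)]
print(tri({"side":off["side"]+np.array([288,258])/5-.5,"top":off["top"]+np.array([230,338])/5-.5}))
# s2 finger with shadows etc
print(off)
E
```

```text
(array([ 260.03685971, -546.13066812,  244.25558545]), [np.float64(2.4), np.float64(2.4)])
{'side': array([370,  61]), 'top': array([507, 260])}
```

The picture disagrees with the stated tool geometry: the tips show about 39 mm higher than the reported TCP implies. I'll back up, shut the fingers in free air and measure.

Call:
step_arm:
  moves: "0 -0.6 0 0 0 0 1; 0 -0.8 0 0 0 0 0; 0 -0.6 0 0 0 0 0; 0 0 0 0 0 0 0; 0 0 0 0 0 0 0; 0 0 0 0 0 0 0; 0 0 0 0 0 0 0; 0 0 0 0 0 0 0"

```text
clock: 7.0
eef_pos: [581.8, 161.6, 283.9]
tool_rot: [-1.571, 0.002, 0.118]
force: [-0.9, 0.9, -0.9]
width: -0.1
```

```bash
python3 - <<'E'
from h import *
p=get_image("side"); s=ctrl.read_state(); e=s["eef_pos"]; print(e,s["width"])
x0,y0=210,130
z=cv2.resize(p["color"][y0:y0+130,x0:x0+130],None,fx=4.5,fy=4.5,interpolation=cv2.INTER_CUBIC)
for dz in(0,20,40,60):
    u=(proj(p,e+[0,0,dz])-[x0,y0]+.5)*4.5; print(dz,u.round()); cv2.circle(z,tuple(int(v) for v in u),3,(0,255,255),-1)
cv2.imwrite("pics/s3.png",z)
E
```

```text
[581.90909413 161.69865077 284.0606201 ] 0.24700179931232444
0 [314. 367.]
20 [312. 335.]
40 [310. 301.]
60 [307. 267.]
```

View pics/s3.png

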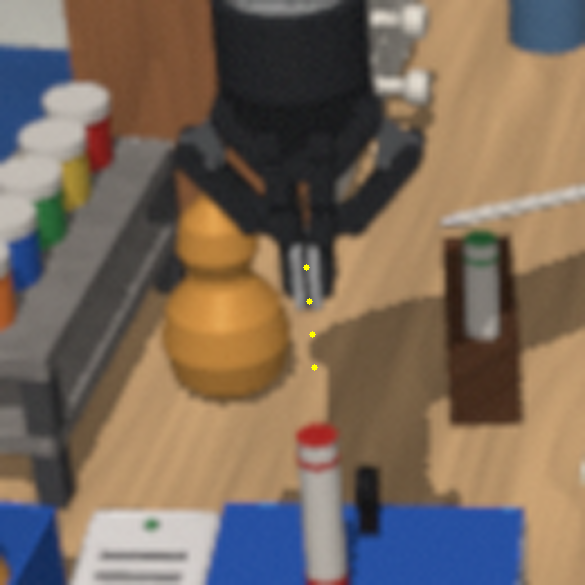

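Call:
step_arm:
  moves: "0 0 0 0 0 0 1; 0 0 0 0 0 0 1; 0 0 0 0 0 0 1; 0 0 0 0 0 0 1; 0 0 0 0 0 0 1; 0 0.3 0 0 0 0 1; 0 0.5 0 0 0 0 1; 0 0.5 0 0 0 0 1; 0 0.5 0 0 0 0 1; 0 0.5 0 0 0 0 1; 0 0.4 0 0 0 0 1; 0 0.1 0 0 0 0 1; 0 0 0 0 0 0 1; 0 0 0 0 0 0 1"

```text
clock: 8.45
eef_pos: [583.1, 162.3, 146.0]
tool_rot: [-1.57, -0.002, 0.118]
force: [0.4, -0.5, 0.2]
width: 85.4
```

```bash
cat > look.py <<'E'
from h import *
import sys
n,x0,y0,w,h,fx,name=sys.argv[1:8]; x0,y0,w,h=map(int,(x0,y0,w,h)); fx=float(fx)
p=get_image(n); s=ctrl.read_state(); e=s["eef_pos"]; print(e.round(1),s["tool_rot"].round(3),round(s["width"],1),s["force"].round(1),round(s["clock"],2))
z=cv2.resize(p["color"][y0:y0+h,x0:x0+w],None,fx=fx,fy=fx,interpolation=cv2.INTER_CUBIC)
R=Ro.from_euler("xyz",s["tool_rot"])
pts=[(e-R.apply([0,38.5,0]),(0,255,255)),(e-R.apply([0,57.5,0]),(0,255,0))]
for a in sys.argv[8:]: pts.append((np.array([float(v) for v in a.split(",")]),(255,0,255)))
for X,c in pts:
    u=(proj(p,X)-[x0,y0]+.5)*fx; cv2.circle(z,tuple(int(v) for v in u),2,c,-1)
cv2.imwrite(f"pics/{name}.png",z)
E
python3 look.py side 210 130 130 150 4 s4
```

```text
[583.2 162.3 146.2] [-1.57  -0.002  0.118] 85.6 [0.7 0.  1.1] 8.5
```

View pics/s4.png

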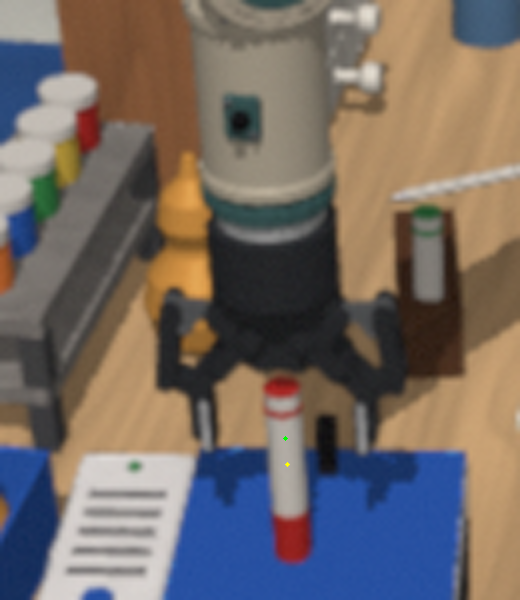

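Call:
step_arm:
  moves: "0 0 0 0 0 0 0; 0 0 0 0 0 0 0; 0 0 0 0 0 0 0; 0 0 0 0 0 0 0; 0 0 0 0 0 0 0; 0 0 0 0 0 0 0; 0 -0.1 0 0 0 0 0; 0 -0.3 0 0 0 0 0; 0 -0.5 0 0 0 0 0; 0 -0.5 0 0 0 0 0; 0 -0.3 0 0 0 0 0; 0 -0.2 0 0 0 0 0; 0 0 0 0 0 0 0"

```text
clock: 9.8
eef_pos: [583.0, 162.2, 241.3]
tool_rot: [-1.57, -0.003, 0.117]
force: [0.8, 0.1, -0.6]
width: 20.8
```

```bash
python3 look.py side 210 110 130 150 4 s5; python3 plan.py 591.5 -333.5 240 0.21 20 0
```

```text
[582.3 161.9 240.1] [-1.571 -0.     0.118] 20.6 [ 0.1  0.3 -0.6] 9.85
t 9.85 pos [582.3 161.9 240.1] rot [-1.571 -0.     0.118] F [ 0.1  0.3 -0.6] w 20.6 q [-0.06  0.54 -0.41  1.58  0.24  1.07 -0.42]
-0.02 0 -0.24 0 -0.02 0 0; -0.03 0 -0.32 0 -0.02 0 0; -0.04 0 -0.39 0 -0.03 0 0; -0.05 0 -0.45 0 -0.04 0 0; -0.06 0 -0.51 0 -0.04 0 0; -0.06 0 -0.55 0 -0.04 0 0; -0.07 0 -0.58 0 -0.05 0 0; -0.08 0 -0.61 0 -0.05 0 0; -0.09 0 -0.63 0 -0.05 0 0; -0.09 0 -0.64 0 -0.05 0 0; -0.09 0 -0.64 0 -0.05 0 0; -0.1 0 -0.63 0 -0.05 0 0; -0.1 0 -0.61 0 -0.05 0 0; -0.1 0 -0.58 0 -0.04 0 0; -0.09 0 -0.54 0 -0.04 0 0; -0.09 0 -0.5 0 -0.04 0 0; -0.08 0 -0.45 0 -0.04 0 0; -0.07 0 -0.38 0 -0.03 0 0; -0.06 0 -0.32 0 -0.02 0 0; -0.04 0 -0.23 0 -0.02 0 0
end [ 591.5 -333.3  240. ]
```

View pics/s5.png

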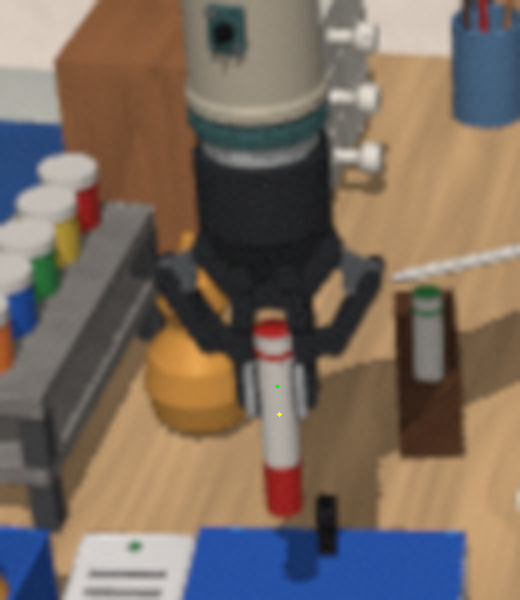

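Call:
step_arm:
  moves: "-0.02 0 -0.24 0 -0.02 0 0; -0.03 0 -0.32 0 -0.02 0 0; -0.04 0 -0.39 0 -0.03 0 0; -0.05 0 -0.45 0 -0.04 0 0; -0.06 0 -0.51 0 -0.04 0 0; -0.06 0 -0.55 0 -0.04 0 0; -0.07 0 -0.58 0 -0.05 0 0; -0.08 0 -0.61 0 -0.05 0 0; -0.09 0 -0.63 0 -0.05 0 0; -0.09 0 -0.64 0 -0.05 0 0; -0.09 0 -0.64 0 -0.05 0 0; -0.1 0 -0.63 0 -0.05 0 0; -0.1 0 -0.61 0 -0.05 0 0; -0.1 0 -0.58 0 -0.04 0 0; -0.09 0 -0.54 0 -0.04 0 0; -0.09 0 -0.5 0 -0.04 0 0; -0.08 0 -0.45 0 -0.04 0 0; -0.07 0 -0.38 0 -0.03 0 0; -0.06 0 -0.32 0 -0.02 0 0; -0.04 0 -0.23 0 -0.02 0 0"

```text
clock: 11.85
eef_pos: [590.1, -335.9, 239.1]
tool_rot: [-1.571, 0.002, 0.208]
force: [-0.1, 0.2, -1.0]
width: 20.4
```

Call:
step_arm:
  moves: "0 0 0 0 0 0 0; 0 0 0 0 0 0 0; 0 0 0 0 0 0 0"

```text
clock: 12.15
eef_pos: [591.9, -331.7, 240.0]
tool_rot: [-1.57, -0.0, 0.212]
force: [-0.7, 0.1, -0.4]
width: 21.0
```

```bash
python3 plan.py 591.5 -333.5 130 0.21 6 0
```

```text
t 12.15 pos [ 591.9 -331.7  240. ] rot [-1.57  -0.     0.212] F [-0.7  0.1 -0.4] w 21.0 q [ 0.68  0.66 -0.39  1.36  0.25  1.18  0.48]
0 0.24 0 0 0 0 0; 0 0.39 -0.01 0 0 0 0; 0 0.47 -0.01 0 0 0 0; -0.01 0.46 -0.01 0 0.01 0 0; 0 0.39 0 0 0 0 0; -0.01 0.25 -0.01 -0.01 0.01 0 0
end [ 591.3 -333.7  130. ]
```

Call:
step_arm:
  moves: "0 0.3 -0.04 0 0 0 0; 0 0.5 0 0 0 0 0; 0 0.5 0 0 0 0 0; 0 0.5 0 0 0 0 0; 0 0.5 0 0 0 0 0; 0 0.3 0 0 0 0 0; 0 0 0 0 0 0 0; 0 0 0 0 0 0 0"

```text
clock: 12.95
eef_pos: [592.4, -335.0, 110.2]
tool_rot: [-1.571, -0.001, 0.21]
force: [0.0, 0.6, 1.0]
width: 20.8
```

```bash
python3 look.py side 260 120 110 120 6 s6 591.5,-333.5,78 591.5,-333.5,65; python3 look.py top 380 170 100 90 6 t6 591.5,-333.5,65 581,-284.5,65
```

```text
[ 592.9 -335.3  111. ] [-1.572 -0.002  0.21 ] 20.3 [-0.2  0.1  0.5] 13.0
[ 593.1 -335.5  111.4] [-1.572 -0.002  0.21 ] 20.5 [ 0.1  0.2 -0.7] 13.05
```

View pics/s6.png

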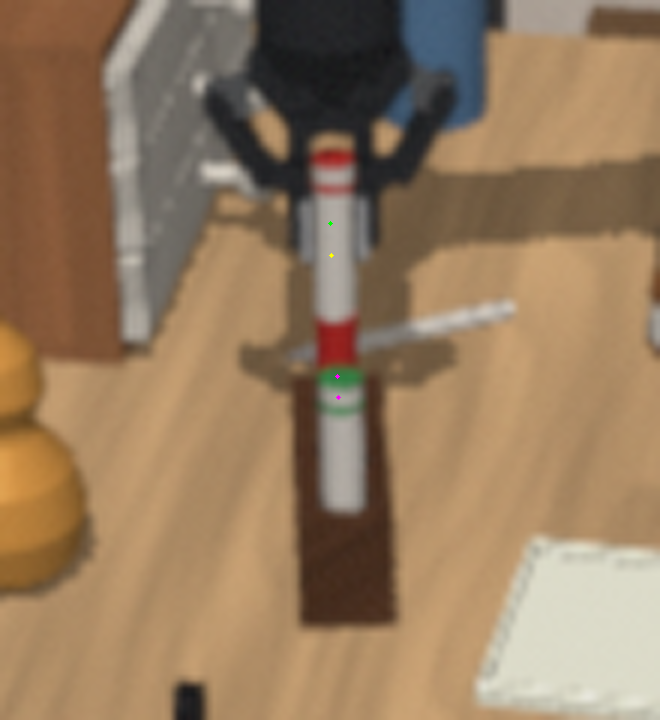

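View pics/t6.png

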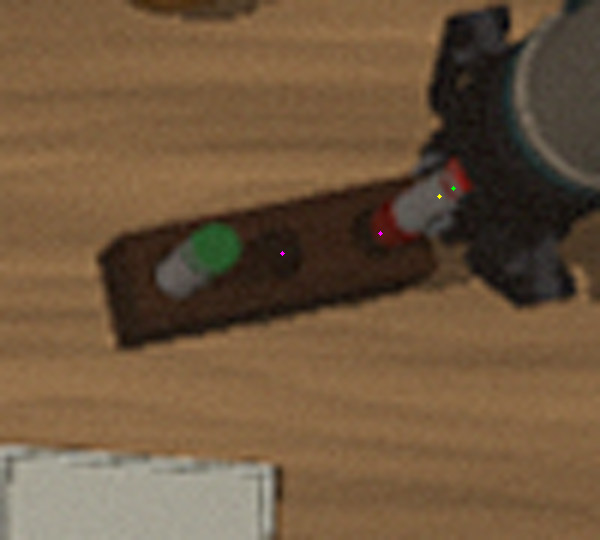

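```bash
cat > ov.py <<'E'
from h import *
import sys
name=sys.argv[1]; hx,hy=float(sys.argv[2]),float(sys.argv[3])
outs=[]
for n,(x0,y0,w,h) in (("top",(400,180,70,55)),("side",(295,130,55,55))):
    p=get_image(n); s=ctrl.read_state(); e=s["eef_pos"]; print(e.round(1),s["force"].round(1)); k=10
    z=cv2.resize(p["color"][y0:y0+h,x0:x0+w],None,fx=k,fy=k,interpolation=cv2.INTER_CUBIC); z=np.clip(z.astype(float)*1.6,0,255).astype(np.uint8)
    def circ(X,Y,Z,r,c):
        q=np.array([(proj(p,[X+r*np.cos(a),Y+r*np.sin(a),Z])-[x0,y0]+.5)*k for a in np.linspace(0,6.283,40)]); cv2.polylines(z,[q.astype(np.int32)],True,c,1)
    w=.21; circ(hx,hy,65,12.5,(255,255,0)); circ(hx-50*np.sin(w),hy+50*np.cos(w),65,12.5,(255,255,0)); circ(e[0],e[1],e[2]-29.5,11,(0,255,255)); circ(e[0],e[1],e[2]+95.5,11,(0,255,255))
    c,s_=np.cos(w),np.sin(w); cx,cy=hx-50*s_,hy+50*c
    q=np.array([(proj(p,[cx+c*a-s_*b,cy+s_*a+c*b,65])-[x0,y0]+.5)*k for a,b in((-25,-75),(25,-75),(25,75),(-25,75))]);cv2.polylines(z,[q.astype(np.int32)],True,(255,0,255),1)
    outs.append(cv2.copyMakeBorder(z,0,550-z.shape[0],0,0,cv2.BORDER_CONSTANT))
cv2.imwrite(f"pics/{name}_t.png",outs[0]);cv2.imwrite(f"pics/{name}_s.png",outs[1])
E
python3 ov.py o1 591.5 -333.5
```

```text
[ 593.  -335.6  111.5] [ 0.4  0.3 -0.2]
[ 592.8 -335.6  111.4] [-0.2  0.6 -0.8]
```

View pics/o1_t.png

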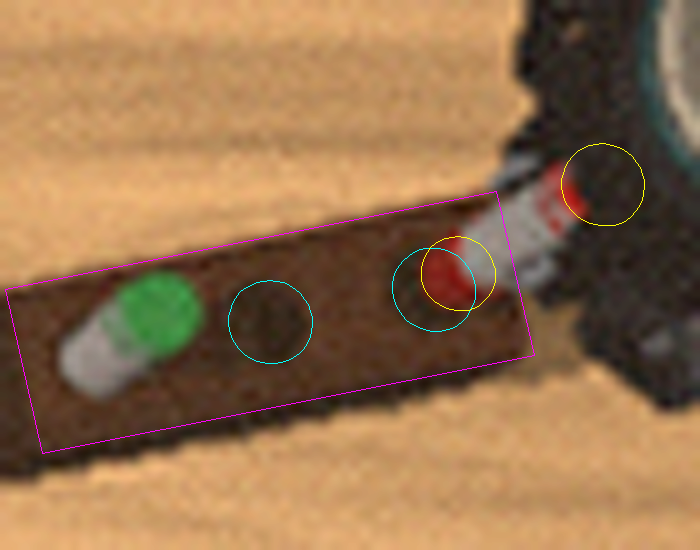

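View pics/o1_s.png

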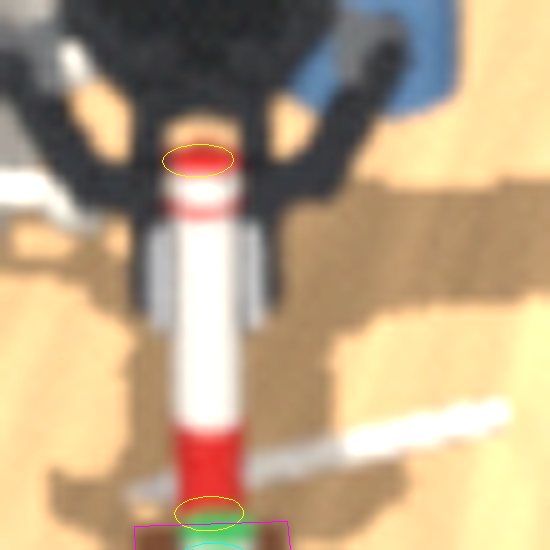

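```bash
cat > rc.py <<'E'
from h import *
from scipy.optimize import minimize
def cylhull(p,x,y,z0,z1,roi,k=6):
    x0,y0,x1,y1=roi
    q=np.array([proj(p,[x+11*np.cos(a),y+11*np.sin(a),z]) for a in np.linspace(0,6.283,32) for z in(z0,z1)]);q=((q-[x0,y0]+.5)*k-.5).astype(np.float32)
    m=np.zeros(((y1-y0)*k,(x1-x0)*k),np.float32);cv2.fillConvexPoly(m,np.round(cv2.convexHull(q)*256).astype(np.int32),1.,cv2.LINE_8,8)
    return cv2.resize(m,(x1-x0,y1-y0),interpolation=cv2.INTER_AREA)
s=ctrl.read_state();e=s["eef_pos"];print(e.round(1));zb=e[2]-29.5
p=get_image("top"); u,v=proj(p,[e[0],e[1],zb]).astype(int); roi=(u-15,v-15,u+12,v+15)
im=p["color"].astype(float)[roi[1]:roi[3],roi[0]:roi[2]]; red=im[...,2]-im[...,1]
# soft red fraction
soft=np.clip((red-28)/55,0,1)
# restrict to lower cap: drop the far ring
print(red.round(0).astype(int)[4:26:1,4:26:1])
def cost(q): return np.abs(cylhull(p,q[0],q[1],zb,zb+abs(q[2]),roi)-soft).sum()
x0=np.array([e[0],e[1],25.]);
for sg in(4,-4):
    o=minimize(cost,x0,method="Nelder-Mead",options=dict(initial_simplex=np.vstack([x0,x0+np.eye(3)*sg])));print(o.x.round(1),round(o.fun,1),soft.sum().round(1))
E
python3 rc.py
```

```text
[ 592.8 -335.6  111.4]
[[30 31 29 29 29 28 30 31 32 29 28 29 29 29 31 29 10  3  2  4  4  1]
 [33 35 35 31 30 30 30 30 32 32 30 30 29 32 32 28 13  1  3  4  3 32]
 [37 30 33 35 33 31 34 31 31 31 33 32 32 32 31 19  1  0  2  1 24 44]
 [33 33 33 33 34 37 35 34 32 36 36 32 35 33 28  8  4  4  3  8 29 38]
 [34 31 36 32 36 34 36 37 30 30 31 30 27 24 19 17  9  3  4 17 30 36]
 [30 32 33 33 33 28 30 28 22 25 20 19 17 19 18 10  9  7  2 11 35 22]
 [30 25 27 25 25 24 17 16 17 19 21 19 30 31 16  2  4  4  7  1 26 21]
 [23 25 19 17 23 22 16 18 20 17 16 30 22 23 12  7  7  7  7  4 13 40]
 [21 19 19 20 21 19 17 22 19 19 29 53 16  0  6  8  6  4  4  8  6 19]
 [21 22 21 18 17 20 18 16 15 36 51 60 14  5  9  8  6 11  8  3  4  3]
 [18 20 20 18 22 18  9 10 30 55 59 54 15  2  7  3  7  4  5  6  5  6]
 [20 18 19 21 20 14  8 13 46 61 57 55 12  3  4  4  5  5  3  6  2 -2]
 [19 22 21 20 15 11  8 11 47 53 57 66 24  7  5  4  8  6  4  3  3  0]
 [20 17 21 22 14 10  9 11 48 55 53 55 47 21 17 17 13  5  7  3  5  7]
 [20 20 20 19 17 11 12  7 31 55 53 50 52 42 42 34 20 16 12 10  4  1]
 [19 19 21 21 20 13 15 13  9 31 45 42 35 30 22 13 11 10 17 15  6  7]
 [19 19 19 22 20 15 14 10  5  7 19 23 17 18 17 15 16 14 19 18 16 19]
 [18 20 20 22 21 17 17 15  9 13 13  9 10 13 22 22 21 20 19 24 18 20]
 [21 21 22 20 22 22 21 17 18 16 20 22 21 21 15 23 17 16 24 20 19 20]
 [22 20 20 21 24 20 20 19 18 20 20 15 22 19 22 22 24 15 18 22 22 18]
 [20 18 16 18 20 19 15 22 18 19 21 19 19 19 16 14 13 14 18 20 23 18]
 [16 19 18 16 18 18 17 18 19 18 19 16 15 14 11 11 15 17 20 19 16 17]]
[ 593.9 -334.4    0. ] 47.1 27.1
[ 594.2 -333.5    0. ] 47.5 27.1
```

```bash
cat >> rc.py <<'E'
print("---")
soft=np.clip((red-22)/32,0,1); W=np.ones_like(soft); W[:11]=0; W[:,:9]=0; W[:,22:]=0
W[:12,:]=0
def cost(q): 
    m=np.clip(cylhull(p,q[0],q[1],zb,zb+abs(q[2]),roi)-cylhull(p,q[0],q[1],zb+abs(q[2]),zb+100,roi),0,1)
    return (np.abs(m-soft)*W).sum()
for x0 in ([e[0],e[1],30.],[e[0]+2,e[1]-2,25.]):
  x0=np.array(x0)
  for sg in(4,-4):
    o=minimize(cost,x0,method="Nelder-Mead",options=dict(initial_simplex=np.vstack([x0,x0+np.eye(3)*sg])));print(o.x.round(1),round(o.fun,1),(soft*W).sum().round(1))
# hole1 darkness centroid in top
C=np.array([581,-284.5])
v=cv2.cvtColor(p["color"],cv2.COLOR_BGR2GRAY).astype(float)
def disk(x,y,k=8):
    u,w=proj(p,[581,-284.5,65]).astype(int);r=(u-8,w-8,u+9,w+9)
    q=np.array([proj(p,[x+12.5*np.cos(a),y+12.5*np.sin(a),65]) for a in np.linspace(0,6.283,40)]);q=((q-[r[0],r[1]]+.5)*k-.5)
    m=np.zeros((17*k,17*k),np.float32);cv2.fillPoly(m,[np.round(q*256).astype(np.int32)],1.,cv2.LINE_8,8);m=cv2.resize(m,(17,17),interpolation=cv2.INTER_AREA)
    return m,v[r[1]:r[3],r[0]:r[2]]
b=None
for x in np.arange(574,589,.5):
    for y in np.arange(-292,-277,.5):
        m,g=disk(x,y); c=np.corrcoef(m.ravel(),-g.ravel())[0,1]
        if b is None or c>b[0]: b=(c,x,y)
print("hole1",b)
print(disk(581,-284.5)[1].astype(int))
E
python3 rc.py | sed -n '/---/,$p'
```

```text
---
[ 592.9 -336.    33.4] 14.5 35.2
[ 593.4 -336.2   30.6] 14.8 35.2
[ 593.8 -336.    30.1] 14.8 35.2
[ 593.4 -336.1   31. ] 14.7 35.2
hole1 (np.float64(0.36218159617761225), np.float64(580.5), np.float64(-282.5))
[[109 105 110 111 102  97  94  85  87  71  59  57  40  29  34  38  39]
 [ 97  95  89  89  74  60  53  39  30  36  38  33  32  31  38  40  39]
 [ 56  55  41  37  33  37  35  34  37  38  37  36  41  41  38  40  40]
 [ 30  34  41  36  33  39  39  37  43  37  36  40  42  37  45  39  39]
 [ 40  37  33  41  40  34  38  31  34  37  38  39  45  38  36  40  41]
 [ 61  42  39  47  36  31  32  30  28  27  36  38  34  42  38  38  39]
 [ 72  56  38  35  37  33  30  22  32  30  28  33  35  39  41  41  37]
 [ 70  60  44  26  35  27  24  32  28  22  29  29  36  43  44  41  35]
 [ 70  64  44  31  29  28  30  28  27  27  29  26  30  37  40  37  40]
 [ 67  55  38  31  22  31  26  29  29  24  29  31  33  38  43  36  44]
 [ 66  43  33  36  33  29  37  31  31  25  23  26  35  41  37  42  46]
 [ 46  30  30  34  32  29  33  28  30  31  29  24  38  39  45  42  39]
 [ 34  32  35  30  30  29  32  33  30  28  28  33  35  42  41  35  36]
 [ 37  29  32  35  30  26  38  39  37  32  34  32  34  42  33  34  31]
 [ 37  35  37  39  36  33  39  36  35  37  32  34  43  40  37  36  38]
 [ 41  42  41  43  37  39  40  37  37  37  39  33  35  40  40  39  38]
 [ 35  35  36  37  33  41  36  41  40  42  34  37  34  34  26  29  27]]
```

```bash
cat > hl.py <<'E'
from h import *
from scipy.optimize import minimize
p=get_image("top"); v=np.clip(cv2.cvtColor(cv2.imread("pics/top0.png"),cv2.COLOR_BGR2GRAY).astype(float),0,46)
for nm,c in(("h1",(581,-284.5)),("h0",(591.5,-333.5))):
    u,w=np.round(proj(p,[*c,65])).astype(int); H=7;r=(u-H,w-H,u+H+1,w+H+1);g=v[r[1]:r[3],r[0]:r[2]];k=8
    print(g.astype(int))
    yy,xx=np.mgrid[-H:H+1,-H:H+1]; W=((yy**2+xx**2)<=H*H)*1.
    for R in(12.5,13.5):
      b=[]
      for x in np.arange(c[0]-7,c[0]+7.1,.5):
        for y in np.arange(c[1]-7,c[1]+7.1,.5):
            q=np.array([proj(p,[x+R*np.cos(a),y+R*np.sin(a),65]) for a in np.linspace(0,6.283,40)]);q=((q-[r[0],r[1]]+.5)*k-.5)
            m=np.zeros((g.shape[0]*k,)*2,np.float32);cv2.fillPoly(m,[np.round(q*256).astype(np.int32)],1.,cv2.LINE_8,8);m=cv2.resize(m,g.shape,interpolation=cv2.INTER_AREA)
            s=W>0; b.append((np.corrcoef(m[s],-g[s])[0,1],x,y))
      b.sort(reverse=True); t=np.array(b[:15]);print(nm,R,b[0],t.mean(0).round(2))
E
python3 hl.py
```

```text
[[46 36 33 36 37 31 37 27 31 37 38 39 31 38 41]
 [34 37 34 36 43 36 45 42 43 40 37 35 38 36 40]
 [38 37 44 38 34 33 37 36 43 42 40 34 38 39 38]
 [41 41 41 34 36 27 33 26 29 45 38 39 36 44 39]
 [42 34 33 31 30 23 27 30 31 37 42 41 37 38 38]
 [44 27 31 25 26 32 24 34 26 27 36 43 43 40 36]
 [38 28 29 31 25 30 28 30 29 22 34 37 39 35 38]
 [37 31 33 28 30 31 25 30 29 24 33 43 44 38 45]
 [27 30 30 32 36 28 30 27 25 26 35 40 42 40 42]
 [26 37 30 30 30 29 26 24 30 30 41 38 41 41 42]
 [27 34 30 28 33 31 24 23 22 33 38 42 33 38 41]
 [35 30 32 34 38 31 30 31 24 36 38 41 36 43 38]
 [35 33 35 32 37 38 36 41 42 38 36 33 38 37 30]
 [36 42 38 40 38 41 35 40 35 37 34 41 34 35 41]
 [39 40 40 39 41 40 37 38 38 37 36 33 31 27 27]]
h1 12.5 (np.float64(0.7457515216490462), np.float64(580.5), np.float64(-281.5)) [   0.74  580.33 -281.83]
h1 13.5 (np.float64(0.78411393921188), np.float64(581.0), np.float64(-281.0)) [   0.78  580.43 -281.03]
[[46 46 46 43 34 32 33 35 33 35 34 35 37 43 46]
 [32 31 36 40 37 30 36 30 42 45 38 34 36 43 46]
 [34 35 39 39 39 41 41 43 37 41 40 43 37 35 46]
 [39 41 42 41 37 35 34 34 40 39 40 42 40 31 45]
 [37 41 36 36 28 26 29 29 29 34 40 37 38 39 46]
 [40 43 41 31 22 28 25 29 26 31 37 42 38 38 45]
 [37 37 27 21 28 22 27 33 34 25 35 39 41 36 35]
 [40 36 33 33 29 30 23 30 29 31 31 33 38 36 39]
 [40 40 36 30 29 27 27 31 34 32 33 35 43 37 39]
 [34 41 33 29 27 26 27 25 32 23 34 38 37 41 43]
 [41 43 44 42 33 26 29 29 33 33 28 46 44 39 40]
 [39 45 42 38 39 36 31 27 34 37 39 41 39 41 37]
 [42 39 37 39 40 34 44 30 37 36 35 40 40 39 42]
 [38 43 41 32 42 43 39 41 36 39 38 35 38 44 41]
 [33 39 38 35 35 38 38 41 35 38 40 40 40 33 32]]
h0 12.5 (np.float64(0.8235774219718172), np.float64(592.5), np.float64(-331.5)) [   0.81  592.5  -331.37]
h0 13.5 (np.float64(0.8088666901704069), np.float64(592.0), np.float64(-332.0)) [   0.8   591.97 -332.07]
```

Call:
step_arm:
  moves: "-0.01 0 0.07 0 0 0 0; 0 0 0 0 0 0 0; 0 0 0 0 0 0 0; 0 0.15 0 0 0 0 0; 0 0.15 0 0 0 0 0; 0 0.1 0 0 0 0 0; 0 0.1 0 0 0 0 0; 0 0 0 0 0 0 0; 0 0 0 0 0 0 0"

```text
clock: 14.2
eef_pos: [591.2, -332.3, 84.3]
tool_rot: [-1.571, -0.001, 0.21]
force: [2.7, -1.4, -2.3]
width: 20.6
```

```bash
python3 plan.py 591.7 -332.2 84 0.21 1 0; python3 ov.py o2 592 -332.2
```

```text
t 14.2 pos [ 591.2 -332.3   84.3] rot [-1.571e+00 -1.000e-03  2.100e-01] F [ 2.7 -1.4 -2.3] w 20.6 q [ 0.66  0.81 -0.35  1.52  0.33  0.87  0.41]
0.01 0.01 0 0 0 0.01 0
end [ 591.7 -332.2   83.8]
[ 591.2 -332.3   84.5] [ 3.  -1.8 -2.5]
[ 591.2 -332.2   84.6] [ 3.3 -1.4 -2.7]
```

View pics/o2_t.png

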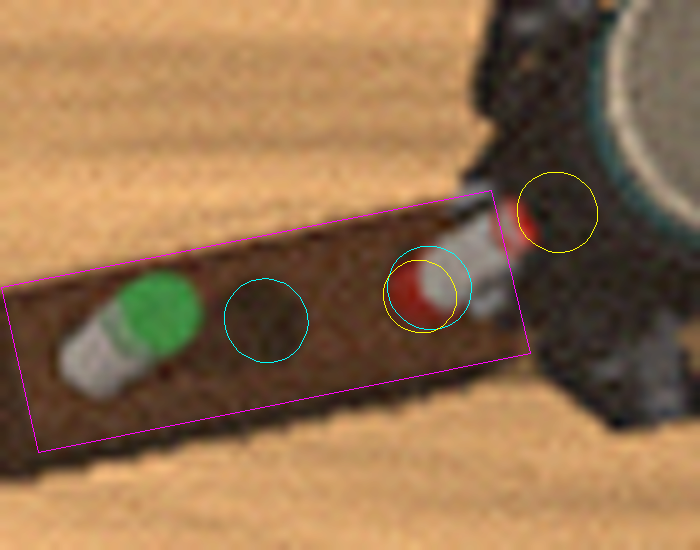

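View pics/o2_s.png

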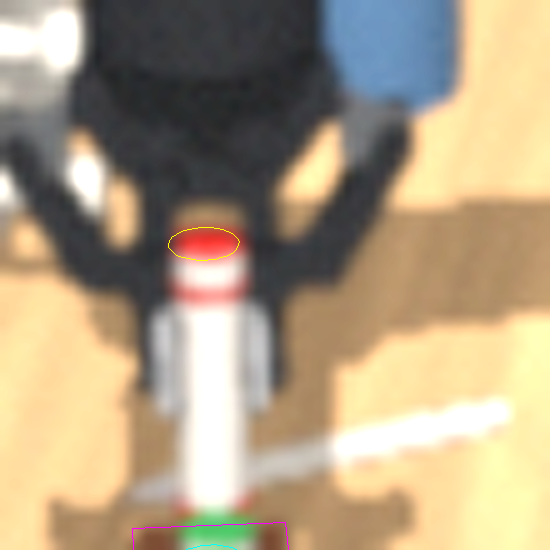

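Call:
step_arm:
  moves: "0.01 0.15 0 0 0 0 0; 0 0.2 0 0 0 0 0; 0 0.2 0 0 0 0 0; 0 0.15 0 0 0 0 0; 0 0.1 0 0 0 0 0; 0 0.04 0 0 0 0 0; 0 0 0 0 0 0 0; 0 0 0 0 0 0 0"

```text
clock: 15.1
eef_pos: [591.7, -332.3, 42.5]
tool_rot: [-1.572, -0.001, 0.21]
force: [4.0, -4.3, -2.5]
width: 20.5
```

```bash
python3 ov.py o3 592 -332.2
```

```text
[ 591.6 -332.3   42.4] [ 4.6 -3.4 -2.8]
[ 591.6 -332.3   42.4] [ 4.5 -3.6 -1.8]
```

View pics/o3_s.png

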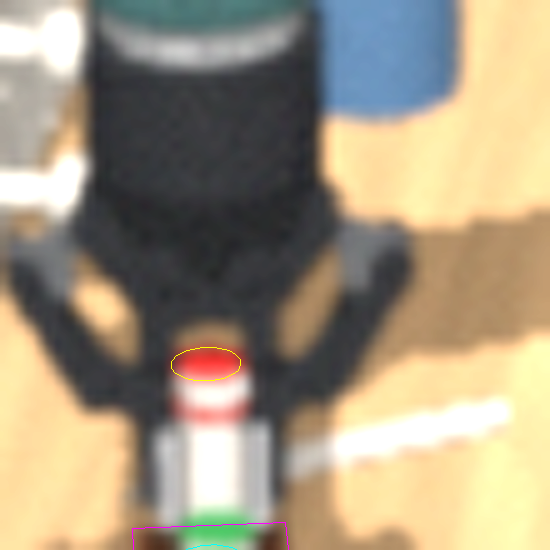

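Call:
step_arm:
  moves: "0 0 0 0 0 0 1; 0 0 0 0 0 0 1; 0 0 0 0 0 0 1; 0 0 0 0 0 0 1; 0 0 0 0 0 0 1; 0 -0.3 0 0 0 0 1; 0 -0.5 0 0 0 0 1; 0 -0.7 0 0 0 0 1; 0 -0.6 0 0 0 0 1; 0 -0.4 0 0 0 0 1; 0 0 0 0 0 0 1"

```text
clock: 16.3
eef_pos: [593.7, -332.7, 172.9]
tool_rot: [-1.576, -0.006, 0.21]
force: [0.3, 0.9, -0.2]
width: 85.3
```

```bash
python3 look.py side 260 120 110 120 6 s7; python3 plan.py 580.4 74.6 165 0.118 16 1
```

```text
[ 592.3 -332.2  170.5] [-1.573 -0.003  0.21 ] 85.5 [ 0.8  0.8 -1.4] 16.35
t 16.35 pos [ 592.3 -332.2  170.5] rot [-1.573 -0.003  0.21 ] F [ 0.8  0.8 -1.4] w 85.5 q [ 0.68  0.71 -0.38  1.45  0.29  1.03  0.45]
0.05 0 0.25 0 0.02 0 1; 0.06 0 0.35 0 0.03 0 1; 0.08 0.01 0.44 0 0.04 0 1; 0.09 0.01 0.51 0 0.05 0 1; 0.09 0.01 0.57 0 0.05 0 1; 0.1 0.01 0.61 0 0.06 0 1; 0.1 0.01 0.64 0 0.06 0 1; 0.09 0.01 0.65 0 0.06 0 1; 0.09 0.01 0.65 0 0.06 0 1; 0.08 0 0.64 0 0.06 0.01 1; 0.07 0.01 0.61 0 0.06 0 1; 0.07 0 0.57 0.01 0.06 0 1; 0.05 0.01 0.51 0 0.05 0.01 1; 0.05 0 0.44 0 0.04 0 1; 0.03 0 0.36 0.01 0.04 0 1; 0.03 0.01 0.26 0 0.03 0.01 1
end [580.6  74.7 164.8]
```

View pics/s7.png

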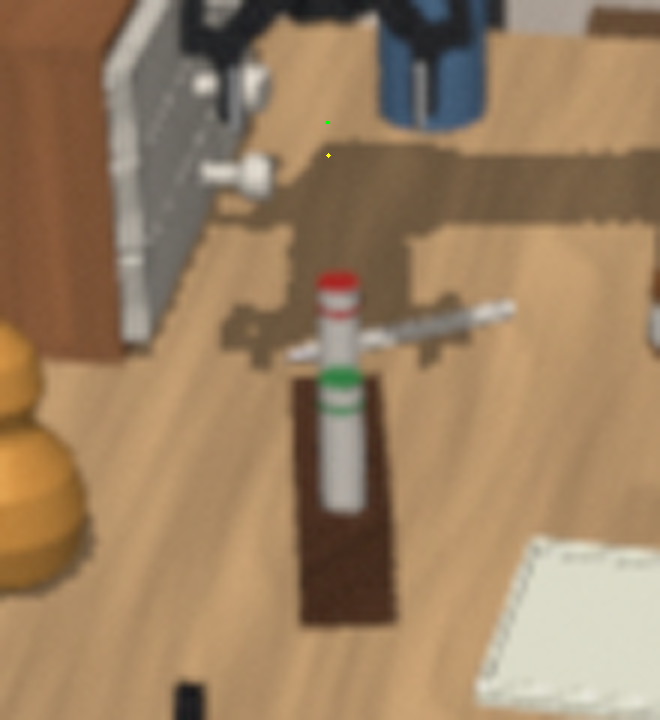

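The red marker stands upright in the end hole behind the green one (top at (338,280)). Next is the knob.

Call:
step_arm:
  moves: "0.05 0 0.25 0 0.02 0 1; 0.06 0 0.35 0 0.03 0 1; 0.08 0.01 0.44 0 0.04 0 1; 0.09 0.01 0.51 0 0.05 0 1; 0.09 0.01 0.57 0 0.05 0 1; 0.1 0.01 0.61 0 0.06 0 1; 0.1 0.01 0.64 0 0.06 0 1; 0.09 0.01 0.65 0 0.06 0 1; 0.09 0.01 0.65 0 0.06 0 1; 0.08 0 0.64 0 0.06 0 1; 0.07 0.01 0.61 0 0.06 0 1; 0.07 0 0.57 0.01 0.06 0 1; 0.05 0.01 0.51 0 0.05 0 1; 0.05 0 0.44 0 0.04 0 1; 0.03 0 0.36 0 0.04 0 1; 0.03 0.01 0.26 0 0.03 0 1; 0 0 0 0 0 0 1; 0 0 0 0 0 0 1; 0 0 0 0 0 0 1"

```text
clock: 18.25
eef_pos: [579.2, 73.6, 162.7]
tool_rot: [-1.571, 0.001, 0.116]
force: [0.2, -0.1, -0.0]
width: 85.6
```

```bash
python3 plan.py 580.4 74.6 92 0.118 5 1; python3 look.py side 210 130 130 150 4 s8 580.4,74.6,146.5;
```

```text
t 18.25 pos [579.2  73.6 162.7] rot [-1.571e+00  1.000e-03  1.160e-01] F [ 0.2 -0.1 -0. ] w 85.6 q [ 0.05  0.59 -0.35  1.73  0.25  0.87 -0.29]
0 0.2 0 0 0 0 1; 0.01 0.32 0 0 0 0 1; 0.01 0.37 0.01 0 -0.01 0 1; 0 0.32 0 0 0 0 1; 0.01 0.2 0.01 0 -0.01 -0.01 1
end [580.5  74.8  92.2]
[579.4  73.6 162.8] [-1.57   0.     0.116] 85.7 [-0.1  0.7 -0.6] 18.3
```

View pics/s8.png

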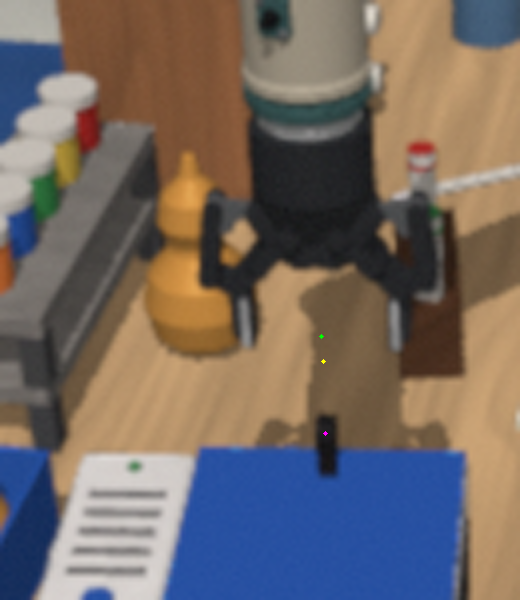

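Call:
step_arm:
  moves: "0.01 0.2 0.02 0 0 0 1; 0 0.32 0 0 0 0 1; 0 0.37 0 0 0 0 1; 0 0.3 0 0 0 0 1; 0 0.2 0 0 0 0 1; 0 0 0 0 0 0 1; 0 0 0 0 0 0 1; 0 0 0 0 0 0 0; 0 0 0 0 0 0 0; 0 0 0 0 0 0 0; 0 0 0 0 0 0 0; 0 0 0 0 0 0 0; 0 0 0 0 0 0 0; 0 0 0 0 0 0 0"

```text
clock: 19.7
eef_pos: [580.6, 76.4, 93.9]
tool_rot: [-1.569, -0.002, 0.117]
force: [1.9, -0.7, 1.8]
width: 10.6
```

```bash
python3 look.py side 210 130 130 150 4 s9 580.4,74.6,146.5;
```

```text
[580.6  76.3  93.9] [-1.57  -0.002  0.117] 11.0 [2.6 0.4 1.3] 19.75
```

View pics/s9.png

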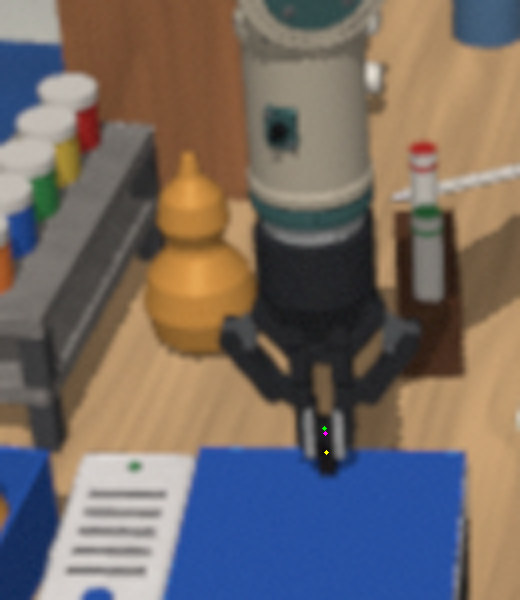

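```bash
python3 - <<'E'
import numpy as np
ph=.2355+np.linspace(0,1.70,31); Y=-154.3*np.cos(ph);Z=154.3*np.sin(ph)
ay=az=0;r=[]
for k in range(1,31):
    dz=round((Y[k]-Y[0]-az)/50,2);dy=round((-(Z[k]-Z[0])-ay)/50,2);az+=dz*50;ay+=dy*50
    r.append(f"0 {dy:g} {dz:g} 0 0 0 0")
print("; ".join(r[:15]));print();print("; ".join(r[15:]))
E
```

```text
0 -0.17 0.05 0 0 0 0; 0 -0.16 0.05 0 0 0 0; 0 -0.17 0.07 0 0 0 0; 0 -0.16 0.07 0 0 0 0; 0 -0.15 0.08 0 0 0 0; 0 -0.15 0.09 0 0 0 0; 0 -0.14 0.1 0 0 0 0; 0 -0.14 0.11 0 0 0 0; 0 -0.13 0.11 0 0 0 0; 0 -0.13 0.13 0 0 0 0; 0 -0.12 0.12 0 0 0 0; 0 -0.11 0.14 0 0 0 0; 0 -0.1 0.14 0 0 0 0; 0 -0.09 0.15 0 0 0 0; 0 -0.09 0.15 0 0 0 0

0 -0.08 0.16 0 0 0 0; 0 -0.06 0.16 0 0 0 0; 0 -0.06 0.16 0 0 0 0; 0 -0.05 0.17 0 0 0 0; 0 -0.04 0.17 0 0 0 0; 0 -0.03 0.17 0 0 0 0; 0 -0.02 0.18 0 0 0 0; 0 -0.01 0.17 0 0 0 0; 0 -0.01 0.18 0 0 0 0; 0 0.01 0.17 0 0 0 0; 0 0.02 0.18 0 0 0 0; 0 0.03 0.17 0 0 0 0; 0 0.04 0.17 0 0 0 0; 0 0.05 0.17 0 0 0 0; 0 0.06 0.16 0 0 0 0
```

Call:
step_arm:
  moves: "0 -0.17 0.05 0 0 0 0; 0 -0.16 0.05 0 0 0 0; 0 -0.17 0.07 0 0 0 0; 0 -0.16 0.07 0 0 0 0; 0 -0.15 0.08 0 0 0 0; 0 -0.15 0.09 0 0 0 0; 0 -0.14 0.1 0 0 0 0; 0 -0.14 0.11 0 0 0 0; 0 0 0 0 0 0 0"

```text
clock: 20.65
eef_pos: [576.7, 109.5, 155.7]
tool_rot: [-1.567, -0.002, 0.12]
force: [3.8, 3.9, -5.4]
width: 11.1
```

```bash
python3 look.py side 210 130 130 150 4 s10
```

```text
[576.7 109.4 155.5] [-1.567 -0.002  0.119] 10.7 [ 3.3  4.7 -4.1] 20.7
```

View pics/s10.png

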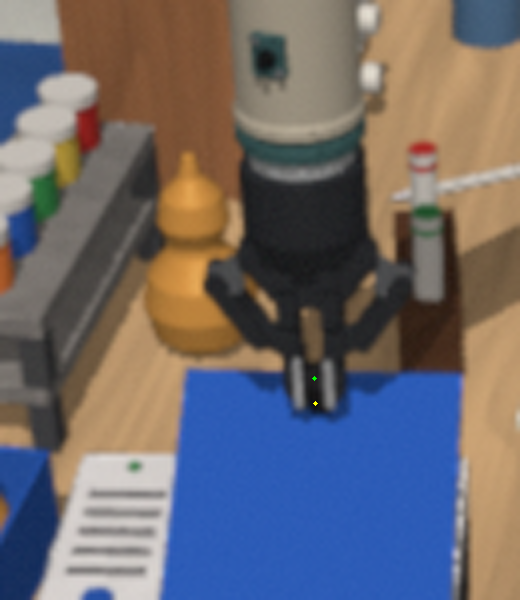

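The flap rises with the knob (its far edge is now at row 372) and forces are only about 5 N. Continuing the arc.

Call:
step_arm:
  moves: "0 -0.13 0.11 0 0 0 0; 0 -0.13 0.13 0 0 0 0; 0 -0.12 0.12 0 0 0 0; 0 -0.11 0.14 0 0 0 0; 0 -0.1 0.14 0 0 0 0; 0 -0.09 0.15 0 0 0 0; 0 -0.09 0.15 0 0 0 0; 0 -0.08 0.16 0 0 0 0; 0 -0.06 0.16 0 0 0 0; 0 -0.06 0.16 0 0 0 0; 0 -0.05 0.17 0 0 0 0; 0 -0.04 0.17 0 0 0 0; 0 0 0 0 0 0 0"

```text
clock: 22.0
eef_pos: [566.8, 193.9, 207.6]
tool_rot: [-1.571, -0.001, 0.119]
force: [5.3, 0.3, -8.3]
width: 10.5
```

```bash
python3 look.py side 210 110 130 150 4 s11
```

```text
[566.8 193.7 207.5] [-1.571e+00 -1.000e-03  1.180e-01] 10.4 [ 6.2  1.  -7.5] 22.05
```

View pics/s11.png

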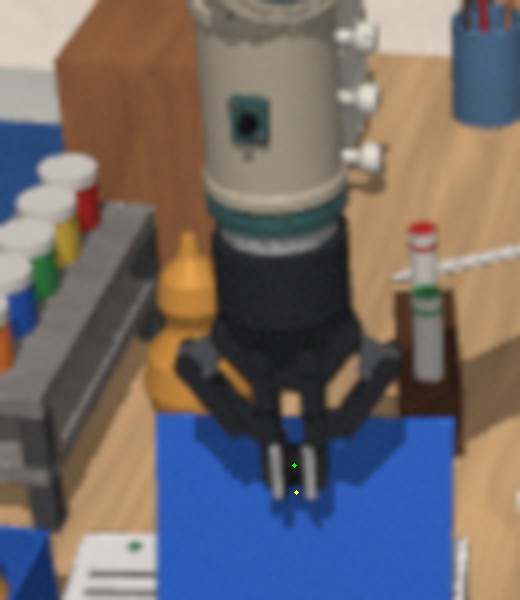

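Call:
step_arm:
  moves: "0 -0.03 0.17 0 0 0 0; 0 -0.02 0.18 0 0 0 0; 0 -0.01 0.17 0 0 0 0; 0 -0.01 0.18 0 0 0 0; 0 0.01 0.17 0 0 0 0; 0 0.02 0.18 0 0 0 0; 0 0.03 0.17 0 0 0 0; 0 0.04 0.17 0 0 0 0; 0 0.05 0.17 0 0 0 0; 0 0.06 0.16 0 0 0 0; 0 0 0 0 0 0 0"

```text
clock: 23.15
eef_pos: [556.8, 280.6, 201.6]
tool_rot: [-1.569, -0.002, 0.119]
force: [5.3, -1.1, 0.2]
width: 10.4
```

```bash
python3 look.py side 210 110 130 150 4 s12;python3 look.py top 190 130 150 130 4 t12; python3 st.py
```

```text
[556.8 280.4 201.6] [-1.569 -0.002  0.118] 10.3 [ 5.5 -0.4  0. ] 23.2
[556.8 280.2 201.7] [-1.569 -0.002  0.118] 10.5 [ 5.2 -1.   0.7] 23.25
t 23.25 pos [556.8 280.2 201.7] rot [-1.5693 -0.0022  0.1182] F [ 5.2 -1.   0.7] w 10.5 q [-0.29  0.6  -0.36  1.58  0.24  1.   -0.6 ]
```

View pics/s12.png

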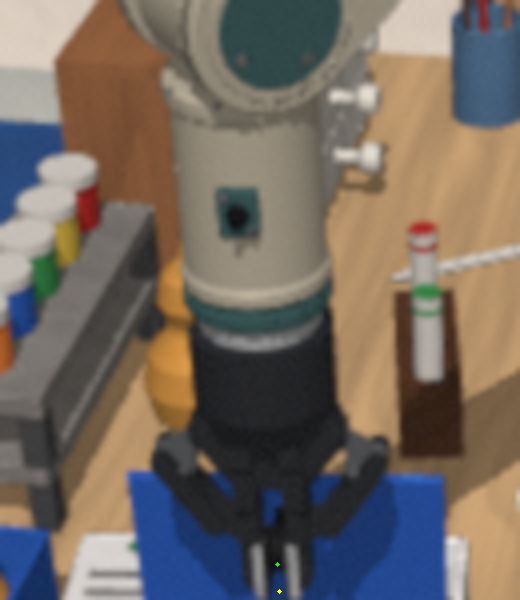

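View pics/t12.png

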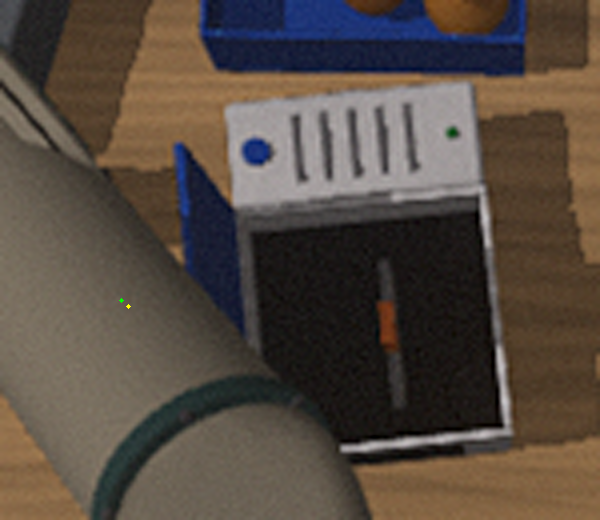

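Call:
step_arm:
  moves: "0 0 0 0 0 0 1; 0 0 0 0 0 0 1; 0 0 0 0 0 0 1; 0 0 0 0 0 0 1; 0 0 0 0 0 0 1; 0 -0.3 0 0 0 0 1; 0 -0.6 0 0 0 0 1; 0 -0.8 0 0 0 0 1; 0 -0.6 0 0 0 0 1; 0 -0.3 0 0 0 0 1; 0 0 0 0 0 0 1"

```text
clock: 24.35
eef_pos: [556.7, 280.6, 334.5]
tool_rot: [-1.567, -0.005, 0.118]
force: [-0.2, -0.4, -0.5]
width: 84.9
```

```bash
cat > tab.py <<'E'
from h import *
w=.118; c,s=np.cos(w),np.sin(w); T=lambda X,Y:(573-s*Y+c*X,136.2+c*Y+s*X)
P={n:get_image(n) for n in("side","top")}
p=P["top"]; hsv=cv2.cvtColor(p["color"],cv2.COLOR_BGR2HSV).astype(int)
for nm,m in(("orange",(hsv[...,0]<18)&(hsv[...,1]>150)&(hsv[...,2]>70)),):
    u,v=proj(p,[*T(0,-10),100]).astype(int); r=np.zeros(m.shape,bool);r[v-14:v+15,u-10:u+11]=1;vs,us=np.where(m&r);print(nm,len(us),us.mean(),vs.mean(),us.min(),us.max(),vs.min(),vs.max())
    print("pred top face centre",proj(p,[*T(0,-10),104]).round(1),"tab mid",proj(p,[*T(0,-10),83]).round(1),"ray@104",ray(p,us.mean(),vs.mean(),104).round(1),"own(0,-10)",np.round(T(0,-10),1))
    xs=np.stack([us,vs],1).astype(np.float32); print(cv2.minAreaRect(xs))
for n in P: print(n,[(q["position"],q["conf"]) for q in nets.place_of(P[n],"filter")[:1]],[(q["position"],q["conf"]) for q in nets.find_in(P[n],"filter")[:1]])
E
python3 tab.py; python3 look.py side 210 110 130 150 4 s13;python3 look.py top 190 130 150 130 4 t13
```

```text
orange 41 286.4146341463415 210.58536585365854 284 288 205 216
pred top face centre [286.4 209.9] tab mid [286.8 211.2] ray@104 [572.2 126.1 104. ] own(0,-10) [574.2 126.3]
((286.4024353027344, 210.6219482421875), (11.0431547164917, 3.754672050476074), 83.6598129272461)
side [] []
top [([574.3, 127.4, 14.1], 0.52)] [([568.6, 125.5, 63.7], 0.55)]
[555.3 279.2 330.5] [-1.57   0.002  0.118] 85.6 [-0.   0.2  0.7] 24.7
[555.4 279.3 330.8] [-1.57   0.002  0.118] 85.6 [-0.  -0.2  0.1] 24.75
```

View pics/s13.png

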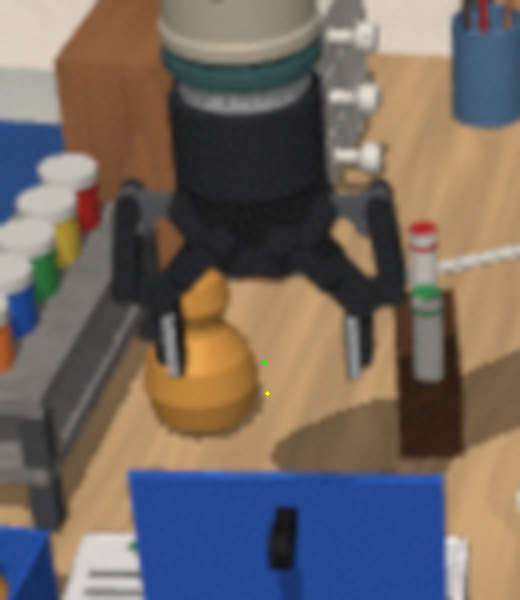

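View pics/t13.png

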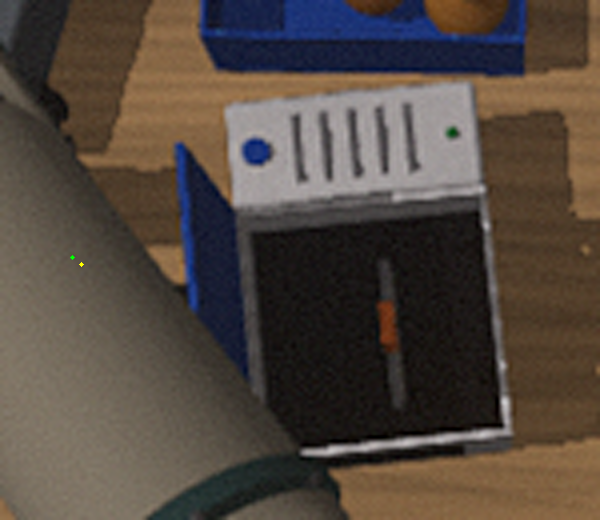

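```bash
python3 plan.py 574 126.2 325 1.689 18 1
```

```text
t 24.75 pos [555.4 279.3 330.8] rot [-1.57   0.002  0.118] F [-0.  -0.2  0.1] w 85.6 q [-0.28  0.5  -0.38  1.39  0.18  1.29 -0.56]
0 0 -0.09 0 -0.36 0 1; 0 0 -0.12 0 -0.49 0 1; -0.01 0.01 -0.14 0 -0.6 0 1; -0.03 0.01 -0.16 0 -0.7 0 1; -0.05 0.01 -0.18 0 -0.78 0 1; -0.07 0.01 -0.19 0 -0.85 0 1; -0.09 0.01 -0.19 0 -0.89 0 1; -0.12 0.01 -0.18 0 -0.93 0 1; -0.14 0.01 -0.17 0 -0.94 0 1; -0.16 0.01 -0.16 0 -0.94 0 1; -0.17 0.01 -0.14 0 -0.93 0 1; -0.18 0 -0.11 0 -0.9 0 1; -0.18 0.01 -0.09 0 -0.85 0 1; -0.17 0 -0.06 0 -0.78 0 1; -0.15 0 -0.04 0 -0.7 0 1; -0.14 0.01 -0.03 -0.01 -0.6 0 1; -0.11 0 -0.02 0 -0.49 0 1; -0.09 0 0 0 -0.36 0 1
end [573.9 126.  325.2]
```

Call:
step_arm:
  moves: "0 0 -0.09 0 -0.36 0 1; 0 0 -0.12 0 -0.49 0 1; -0.01 0.01 -0.14 0 -0.6 0 1; -0.03 0.01 -0.16 0 -0.7 0 1; -0.05 0.01 -0.18 0 -0.78 0 1; -0.07 0.01 -0.19 0 -0.85 0 1; -0.09 0.01 -0.19 0 -0.89 0 1; -0.12 0.01 -0.18 0 -0.93 0 1; -0.14 0.01 -0.17 0 -0.94 0 1; -0.16 0.01 -0.16 0 -0.94 0 1; -0.17 0.01 -0.14 0 -0.93 0 1; -0.18 0 -0.11 0 -0.9 0 1; -0.18 0.01 -0.09 0 -0.85 0 1; -0.17 0 -0.06 0 -0.78 0 1; -0.15 0 -0.04 0 -0.7 0 1; -0.14 0.01 -0.03 0 -0.6 0 1; -0.11 0 -0.02 0 -0.49 0 1; -0.09 0 0 0 -0.36 0 1; 0 0 0 0 0 0 1; 0 0 0 0 0 0 1"

```text
clock: 26.75
eef_pos: [574.2, 126.3, 325.8]
tool_rot: [-1.57, -0.001, 1.687]
force: [-0.3, -0.3, -0.8]
width: 85.4
```

```bash
python3 plan.py 574 126.2 130 1.689 10 1; python3 look.py side 210 110 130 150 4 s14
```

```text
t 26.75 pos [574.2 126.3 325.8] rot [-1.570e+00 -1.000e-03  1.687e+00] F [-0.3 -0.3 -0.8] w 85.4 q [ 0.2   0.5  -0.76  1.49  0.35  1.29  1.09]
0 0.22 0 0 0 0 1; 0 0.34 0 0 0 0 1; 0 0.42 0 0 0 0 1; 0 0.48 0 0 0 0 1; 0 0.5 0 0 0 0 1; 0 0.5 0 0 0 0 1; 0 0.48 0 0 -0.01 0 1; 0 0.42 0 0 0 0.01 1; 0 0.33 0 0 0 0 1; -0.01 0.23 0 0 -0.01 0 1
end [574.1 126.1 129.8]
[574.1 126.6 325.9] [-1.571e+00 -1.000e-03  1.688e+00] 85.6 [-0.1 -0.4 -0.4] 26.8
```

View pics/s14.png

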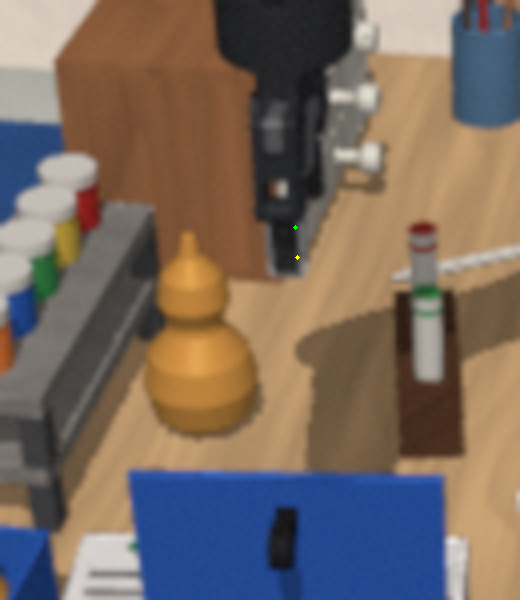

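Call:
step_arm:
  moves: "0 0.22 0 0 0 0 1; 0 0.34 0 0 0 0 1; 0 0.42 0 0 0 0 1; 0 0.48 0 0 0 0 1; 0 0.5 0 0 0 0 1; 0 0.5 0 0 0 0 1; 0 0.48 0 0 0 0 1; 0 0.42 0 0 0 0 1; 0 0.33 0 0 0 0 1; 0 0.2 0 0 0 0 1; 0 0 0 0 0 0 1; 0 0 0 0 0 0 1"

```text
clock: 28.0
eef_pos: [574.4, 127.0, 131.9]
tool_rot: [-1.571, -0.002, 1.689]
force: [-0.1, 0.3, 0.7]
width: 85.2
```

```bash
python3 plan.py 574.1 126.2 33.5 1.689 5 1; python3 look.py top 190 130 150 130 4 t14; python3 look.py side 210 110 130 150 4 s15
```

```text
t 28.0 pos [574.4 127.  131.9] rot [-1.571 -0.002  1.689] F [-0.1  0.3  0.7] w 85.2 q [ 0.14  0.69 -0.66  1.75  0.52  0.89  0.94]
0 0.28 0 0 0 0 1; 0 0.45 0 0 0 0 1; -0.01 0.51 0 0 0 0.01 1; 0 0.45 0.01 0 0 0 1; -0.01 0.28 0 0 0 0 1
end [574.1 126.   33.4]
[574.7 127.  132.3] [-1.572 -0.002  1.688] 85.5 [ 0.1 -1.1  0.3] 28.05
[574.9 126.9 132.5] [-1.572 -0.002  1.688] 85.5 [0.1 0.3 0. ] 28.1
```

View pics/t14.png

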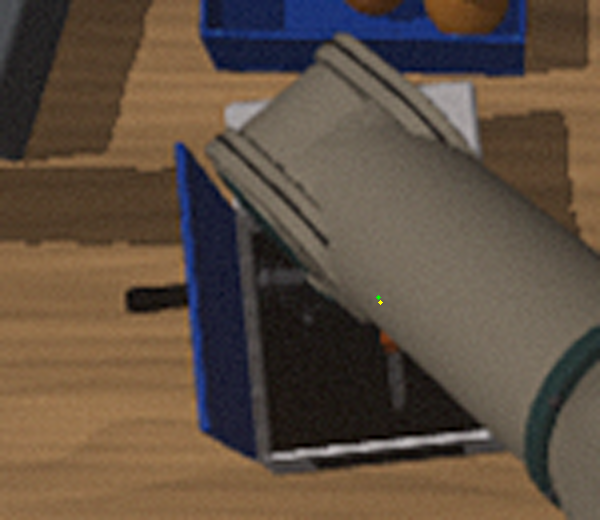

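View pics/s15.png

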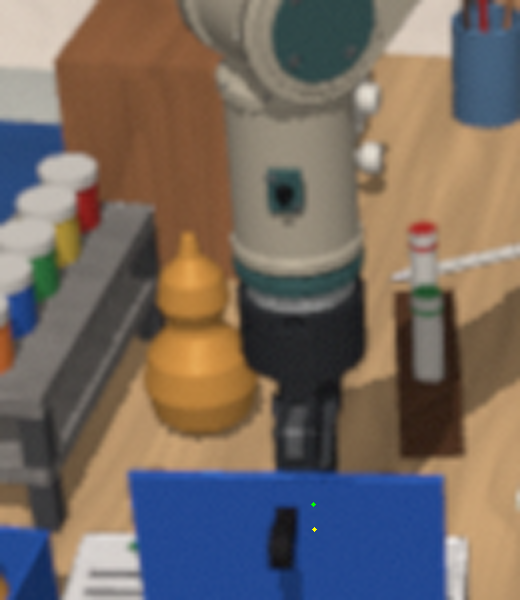

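Call:
step_arm:
  moves: "-0.02 0.28 0.01 0 0 0 1; 0 0.45 0 0 0 0 1; 0 0.45 0 0 0 0 1; 0 0.4 0 0 0 0 1; 0 0.25 0 0 0 0 1; 0 0.13 0 0 0 0 1; 0 0 0 0 0 0 1; 0 0 0 0 0 0 1"

```text
clock: 28.9
eef_pos: [574.4, 125.9, 34.2]
tool_rot: [-1.572, -0.002, 1.688]
force: [0.2, 0.5, 0.8]
width: 85.3
```

```bash
python3 plan.py 574.1 126.2 33.5 1.689 1 1; python3 look.py top 190 130 150 130 4 t15; python3 look.py side 210 110 130 150 4 s16
```

```text
t 28.9 pos [574.4 125.9  34.2] rot [-1.572 -0.002  1.688] F [0.2 0.5 0.8] w 85.3 q [ 0.08  0.81 -0.56  1.81  0.64  0.7   0.85]
0.01 0.01 0.01 0.01 -0.01 0.01 1
end [573.8 126.4  33.7]
[574.6 125.9  34.4] [-1.572 -0.002  1.688] 85.7 [-0.8  0.3  0.5] 28.95
[574.6 125.9  34.5] [-1.572e+00 -1.000e-03  1.688e+00] 85.2 [ 0.7 -0.5 -0.2] 29.0
```

View pics/t15.png

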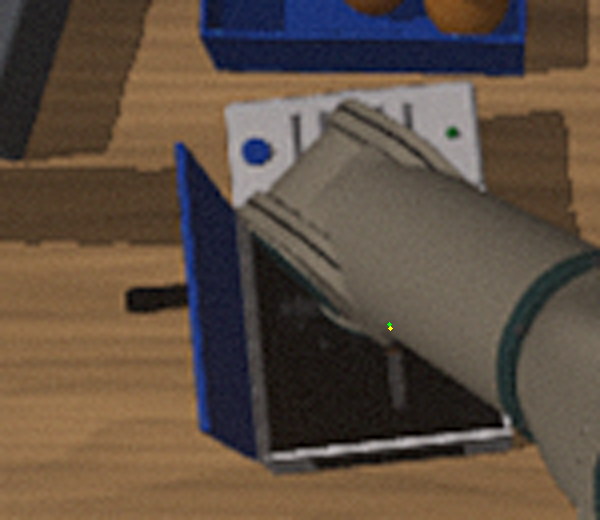

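View pics/s16.png

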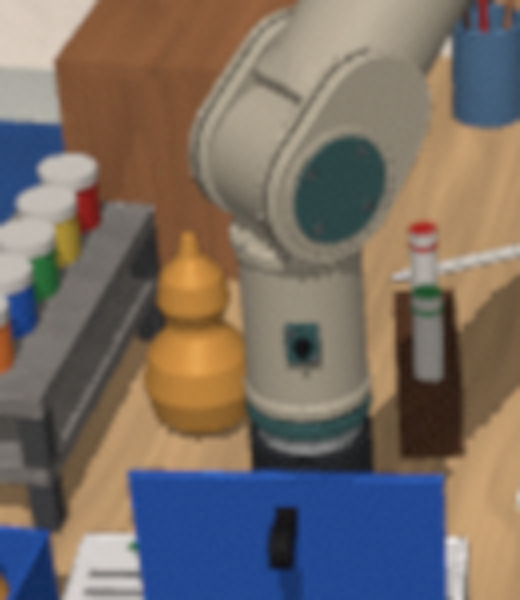

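Clear all round, and the flap stands untouched. Closing on the tab.

Call:
step_arm:
  moves: "0.01 0 0 0 0 0 0; 0 0 0 0 0 0 0; 0 0 0 0 0 0 0; 0 0 0 0 0 0 0; 0 0 0 0 0 0 0; 0 0 0 0 0 0 0; 0 0 0 0 0 0 0; 0 0 0 0 0 0 0"

```text
clock: 29.8
eef_pos: [573.9, 126.4, 33.7]
tool_rot: [-1.571, -0.002, 1.688]
force: [-0.3, 1.3, 1.7]
width: 9.1
```

```bash
python3 st.py
```

```text
t 29.8 pos [573.9 126.4  33.7] rot [-1.5712e+00 -1.6000e-03  1.6885e+00] F [-0.3  1.3  1.7] w 9.1 q [ 0.08  0.81 -0.56  1.81  0.64  0.7   0.85]
```

Call:
step_arm:
  moves: "0 -0.1 0 0 0 0 0; 0 -0.15 0 0 0 0 0; 0 -0.2 0 0 0 0 0; 0 -0.25 0 0 0 0 0; 0 -0.25 0 0 0 0 0; 0 -0.25 0 0 0 0 0; 0 -0.2 0 0 0 0 0; 0 0 0 0 0 0 0"

```text
clock: 30.6
eef_pos: [575.0, 126.4, 105.5]
tool_rot: [-1.574, -0.002, 1.688]
force: [-0.1, 0.2, -2.1]
width: 9.2
```

```bash
python3 st.py
```

```text
t 30.6 pos [575.  126.4 105.5] rot [-1.574  -0.0017  1.6882] F [-0.1  0.2 -2.1] w 9.2 q [ 0.13  0.72 -0.64  1.77  0.56  0.84  0.92]
```

Call:
step_arm:
  moves: "0 -0.25 0 0 0 0 0; 0 -0.4 0 0 0 0 0; 0 -0.5 0 0 0 0 0; 0 -0.4 0 0 0 0 0; 0 -0.3 0 0 0 0 0; 0 -0.15 0 0 0 0 0; 0 0 0 0 0 0 0; 0 0 0 0 0 0 0"

```text
clock: 31.4
eef_pos: [573.3, 125.6, 202.9]
tool_rot: [-1.57, -0.001, 1.688]
force: [0.7, 0.2, -2.1]
width: 9.3
```

```bash
python3 plan.py 415 -218.5 195 1.504 20 0; python3 look.py side 210 110 130 150 4 s17; python3 look.py top 190 130 150 130 4 t17
```

```text
t 31.4 pos [573.3 125.6 202.9] rot [-1.570e+00 -1.000e-03  1.688e+00] F [ 0.7  0.2 -2.1] w 9.3 q [ 0.18  0.61 -0.71  1.67  0.45  1.03  1.01]
-0.16 0 0.1 0 0.04 0 0; -0.21 0.01 0.13 0 0.05 0 0; -0.26 0.01 0.15 0 0.06 0 0; -0.3 0.01 0.18 0 0.07 0 0; -0.34 0.01 0.19 0 0.08 0 0; -0.37 0.01 0.21 0 0.09 0 0; -0.39 0.01 0.22 0 0.09 0 0; -0.41 0.01 0.22 0 0.1 0 0; -0.43 0.01 0.22 0 0.1 0 0; -0.44 0.01 0.22 0 0.1 0 0; -0.44 0.01 0.22 0 0.1 0 0; -0.44 0.01 0.21 0 0.1 0 0; -0.43 0.01 0.2 0 0.09 0 0; -0.41 0.01 0.18 0 0.09 0 0; -0.39 0.01 0.17 0 0.08 0 0; -0.36 0 0.15 0 0.08 0 0; -0.32 0.01 0.13 0 0.07 0 0; -0.28 0 0.11 0 0.06 0 0; -0.22 0 0.09 -0.01 0.05 0 0; -0.17 0.01 0.06 0 0.04 0.01 0
end [ 415.2 -218.3  194.9]
[573.1 125.5 202.6] [-1.569e+00 -1.000e-03  1.688e+00] 9.2 [-0.1  0.5 -1.8] 31.45
[573.1 125.5 202.5] [-1.569e+00 -1.000e-03  1.688e+00] 9.1 [ 0.4  0.6 -2.6] 31.5
```

View pics/s17.png

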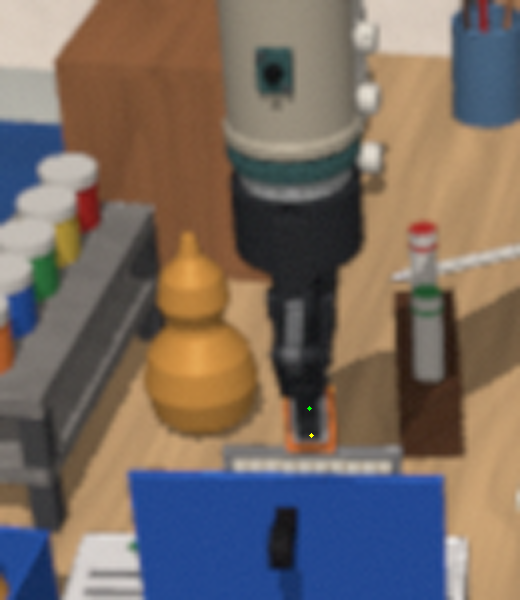

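View pics/t17.png

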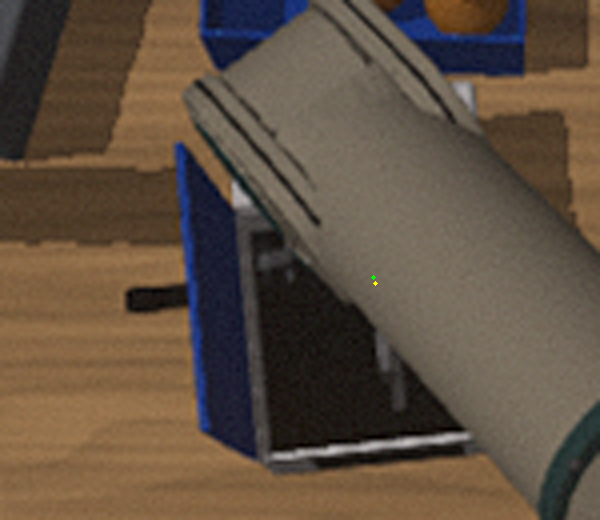

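Call:
step_arm:
  moves: "-0.16 0 0.1 0 0.04 0 0; -0.21 0.01 0.13 0 0.05 0 0; -0.26 0.01 0.15 0 0.06 0 0; -0.3 0.01 0.18 0 0.07 0 0; -0.34 0.01 0.19 0 0.08 0 0; -0.37 0.01 0.21 0 0.09 0 0; -0.39 0.01 0.22 0 0.09 0 0; -0.41 0.01 0.22 0 0.1 0 0; -0.43 0.01 0.22 0 0.1 0 0; -0.44 0.01 0.22 0 0.1 0 0; -0.44 0.01 0.22 0 0.1 0 0; -0.44 0.01 0.21 0 0.1 0 0; -0.43 0.01 0.2 0 0.09 0 0; -0.41 0.01 0.18 0 0.09 0 0; -0.39 0.01 0.17 0 0.08 0 0; -0.36 0 0.15 0 0.08 0 0; -0.32 0.01 0.13 0 0.07 0 0; -0.28 0 0.11 0 0.06 0 0; -0.22 0 0.09 0 0.05 0 0; -0.17 0.01 0.06 0 0.04 0 0"

```text
clock: 33.5
eef_pos: [414.5, -219.3, 195.2]
tool_rot: [-1.57, -0.001, 1.501]
force: [-0.2, -0.7, -1.2]
width: 9.1
```

Call:
step_arm:
  moves: "0 0 0 0 0 0 0; 0 0 0 0 0 0 0; 0 0 0 0 0 0 0; 0 0 0 0 0 0 0; 0 0 0 0 0 0 0"

```text
clock: 34.0
eef_pos: [416.0, -217.5, 195.2]
tool_rot: [-1.571, -0.001, 1.505]
force: [-0.2, 0.3, -1.2]
width: 9.3
```

```bash
python3 plan.py 415 -218.5 195 1.504 1 0; python3 - <<'E'
from h import *
for n in("side","top"):
    p=get_image(n); e=ctrl.read_state()["eef_pos"]; im=p["color"].copy()
    for X in([e[0],e[1],e[2]-22],[415,-218.5,12]):
        u=proj(p,X); print(u.round(1)); 
    x0,y0,w,h=(180,80,280,240)if n=="side" else (220,130,260,200)
    z=cv2.resize(im[y0:y0+h,x0:x0+w],None,fx=2.8,fy=2.8,interpolation=cv2.INTER_CUBIC)
    w=1.504-np.pi/2
    for sx in(-55,55):
      for zz in(-22,28):
        u=(proj(p,[e[0]+sx*np.cos(w),e[1]+sx*np.sin(w),e[2]+zz])-[x0,y0]+.5)*2.8; cv2.circle(z,tuple(int(v) for v in u),2,(0,255,255),-1)
    u=(proj(p,[415,-218.5,12])-[x0,y0]+.5)*2.8; cv2.circle(z,tuple(int(v) for v in u),3,(255,0,255),-1)
    cv2.imwrite(f"pics/f_{n}.png",z)
    for o in("filter","tray"): print(n,o,[(np.round(q["position"],1),round(q["conf"],2)) for q in nets.place_of(p,o)[:1]])
E
```

```text
t 34.0 pos [ 416.  -217.5  195.2] rot [-1.571e+00 -1.000e-03  1.505e+00] F [-0.2  0.3 -1.2] w 9.3 q [ 0.93  0.44 -0.71  1.99  0.38  0.85  1.52]
-0.02 0 0.02 0 0.01 0.01 0
end [ 414.9 -218.4  195.2]
[366.8 177.7]
[365.9 223.4]
side filter [(array([ 415.5, -217.1,  174.7]), 0.75)]
side tray [(array([ 423.6, -222.5,   -1.6]), 0.83)]
[413.4 265.5]
[401.3 268.6]
top filter [(array([ 415.7, -218.9,  173.7]), 0.78)]
top tray [(array([ 414. , -220.1,    1.2]), 0.76)]
```

View pics/f_side.png

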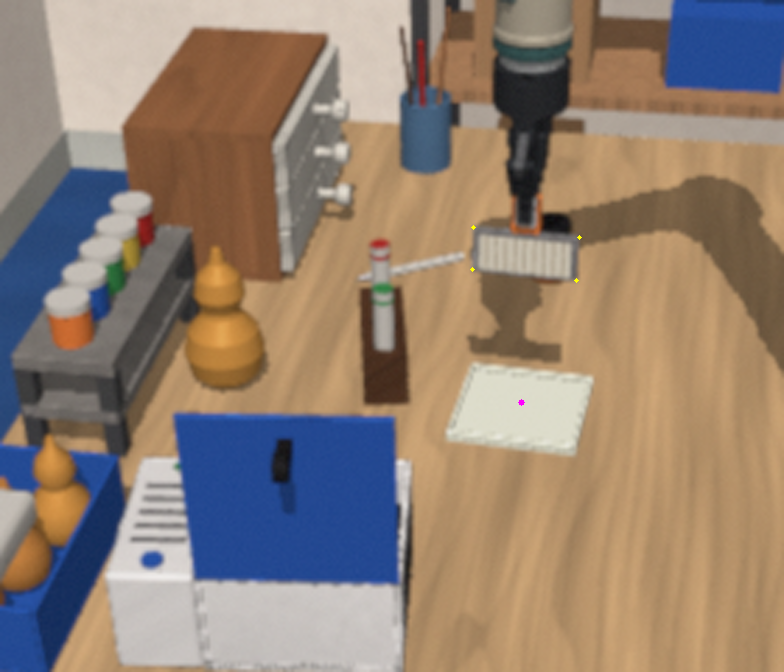

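View pics/f_top.png

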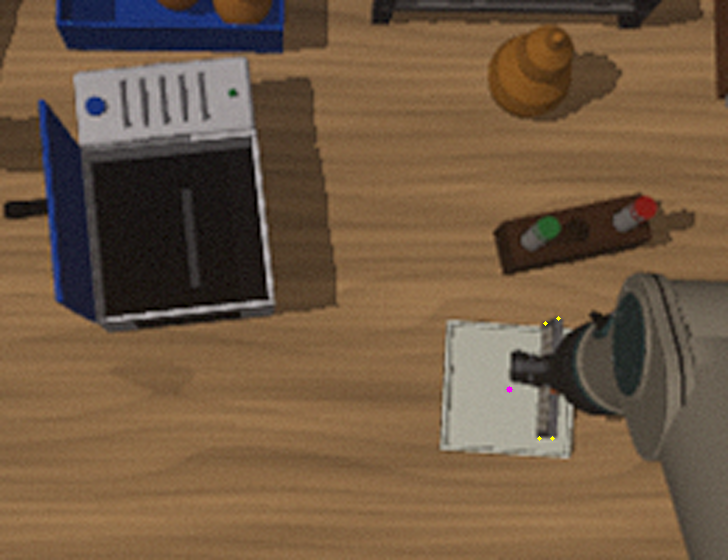

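Call:
step_arm:
  moves: "-0.02 0.1 0.02 0 0 0 0; 0 0.2 0 0 0 0 0; 0 0.25 0 0 0 0 0; 0 0.2 0 0 0 0 0; 0 0.1 0 0 0 0 0; 0 0 0 0 0 0 0; 0 0 0 0 0 0 0; 0 0 0 0 0 0 0; 0 0 0 0 0 0 0; 0 0 0 0 0 0 0; 0 0 0 0 0 0 0; 0 0 0 0 0 0 0; 0 0 0 0 0 0 0; 0 0 0 0 0 0 0; 0 0 0 0 0 0 0"

```text
clock: 35.8
eef_pos: [414.7, -218.9, 152.7]
tool_rot: [-1.571, -0.001, 1.504]
force: [-1.2, 1.1, -1.3]
width: 8.7
```

```bash
python3 st.py; python3 - <<'E'
from h import *
for n in("side","top"):
    p=get_image(n); print(n,[(np.round(q["position"],1),round(q["conf"],2)) for q in nets.place_of(p,"filter")[:1]]); cv2.imwrite(f"pics/end_{n}.png",p["color"])
print(np.abs(ctrl.read_state()["qd"]).max())
E
```

```text
t 35.8 pos [ 414.7 -218.9  152.7] rot [-1.5706e+00 -1.2000e-03  1.5036e+00] F [-1.2  1.1 -1.3] w 8.7 q [ 0.89  0.5  -0.66  2.04  0.45  0.75  1.46]
side [(array([ 416.8, -221.6,  130.3]), 0.72)]
top [(array([557.5, 262.4, 261.4]), 0.66)]
0.0023894169871613497
```

View pics/end_side.png

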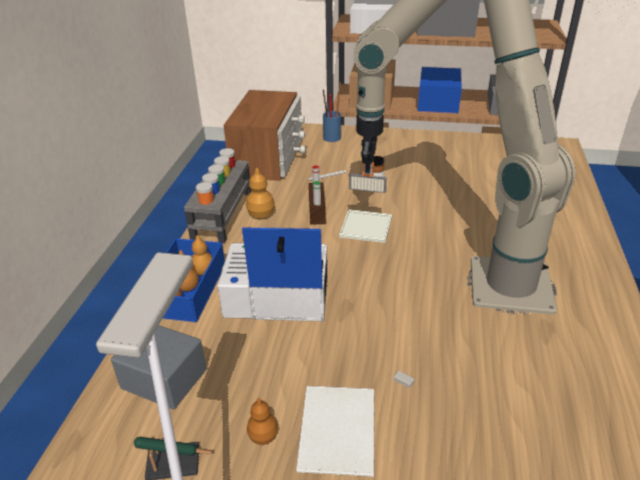

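The plate hangs level at (368,184) above the tray at (366,226). The flap stands open at (284,257), the marker is in the block at (316,172), and nothing else has been moved.

```bash
python3 -c "
from cell import ctrl
print(ctrl.finish_job())"
```

```text
the job is handed in; nothing more can be done
None
```

The job is done and handed in at about 36 s of the 72 s allowed. I stood the red marker in the free end hole of the block and swung the flap open to about 1.7 rad by its knob. I then drew the filter plate out by its tab, and the arm is holding it over the middle of the tray.

**Last checks:**
- **Plate:** it is upright and still, with joint speeds of at most 0.002 rad/s. It is centred on the tray to within a few mm, with its lower edge at about 130 mm, so roughly 118 mm above the tray.
- **Flap and marker:** both pictures taken above the tray show the flap open and the marker standing in its hole; the final side picture agrees.
- **Other things:** nothing else looks disturbed in the pictures.
- **Forces:** the largest contact forces I read were below about 10 N.

**Checks that disagreed:**
- **Fingertip position:** the pictures showed the real fingertips about 38 mm short of the reported tool point. I measured this with the fingers shut in free air and corrected every grasp for it; all three grasps then landed as planned.
- **Last plate finding:** the final network result from the top camera placed the "filter" at the open flap, which is a false report. The side camera, and both cameras just before I lowered the plate about 43 mm to its final height, put it over the tray.

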